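# Unstack the circuit boards into their test cradles

## Robot

A 7-joint arm with a two-finger parallel gripper is mounted at the origin on the work surface. World frame = base frame: x ahead of the robot, y to its left, z up, the work surface at z = 0. Lengths are in m, angles in rad, forces in N, time in s.
With the tool pointing down it reaches from about 0.425 to 0.975 m from the base axis. Payload 16.7 kg.
Tool frame: the origin (TCP) lies on the mounting face of the last link; the fingertips stand ahead of it and the grasp point (between the pads) lies 155 mm ahead of it (arm.finger_overhang is the x of the fingertips in the tool frame, in m); x points along the fingers, y is the direction in which the jaws open and shut, and the axes are right-handed (so a half turn about x gives the same grasp; the last joint's range is limited). The gripper opens to 85 mm and grips with 20 to 120 N. Pads are 22 mm wide; open, the fingers measure 114 mm over their backs; the gripper's body (76 mm by 85 mm) begins 54 mm behind the grasp point. The pads swing forward as they close: fully open they stand 13 mm farther back than shut.
Start: joints at [1.05, 0.426, 0.074, 1.606, -0.034, 1.111, -0.067], TCP at [0.245, -0.629, 0.405] pointing down, gripper open.
Joint ranges: [-2.85, 2.85], [-0.5, 2.14], [-1.23, 1.37], [0.21, 2.46], [-1.02, 4.16], [0.16, 2.05], [-2.73, 2.73]. Speed limits (rad/s): [1.89, 1.89, 2.39, 2.39, 3.01, 3.01, 3.01].

## Interface

Orientations are given as a unit quaternion [w, x, y, z].
In Python, from plant import arm, read_camera, camera_info, finish_job, masks_of gives the robot as it stands.
- The arm moves only by the shell command python3 -m jog 'ROWS'. ROWS is JSON, a list of rows, each an object of numbers: "rx", "ry", "rz": the turn, a rotation vector about the tool's x, y, z in rad; "dx", "dy", "dz": the shift along the tool's x, y, z in mm; "gripper": the gripper command: -1 is shut, 1 is fully open, values between are in proportion. In form: [{"rx": .., "ry": .., "rz": .., "dx": .., "dy": .., "dz": .., "gripper": ..}, ...]. A call has 1 to 20 rows; each row shifts and turns the pose as measured when the row begins, along the tool's axes as they then stand; what a row does not reach is not made up. A row lasts 1/12 s, in which the tool goes at most 41.7 mm and 7.16 degrees, less where a joint would pass 70% of its speed; a pose out of reach is approached as far as the arm can. A call with a gripper value outside its range is refused whole. The fingers move at their own pace and stop on an object; the grip force is fixed at half the most. Time passes only in rows, so rows that do not move let the fingers close. It gives the time, the measured TCP pose, the force and the opening at its end, in the units of the state.
- arm.sense(): the state, without advancing time (a new reading comes with each control period).
- read_camera(name): name is "side" or "top" or "wrist"; returns (picture, depth): 420x560x3 uint8, blue, green, red; 420x560 float32, m along the optical axis (not along the pixel's ray), 0 where there is no reading.
- camera_info(name): a dict with "K" (3x3 intrinsics, pixels), "dist_coeffs" ([k1, k2, p1, p2, k3] as OpenCV has them; the pictures are not rectified), "xyz" and "rotation" of the camera in the world. Camera axes: x right, y down, z forward; pixel columns grow to the right and rows downward; lengths in m; the calibration is good to about 2 mm. A picture is of the moment at which its call begins: read the wrist's pose just before it. camera_info takes no time and is no camera call; for the wrist camera it gives the pose at the moment of the call.
- finish_job(): hands the job in, once; it reports no verdict.
Trained networks look in the newest picture that a camera, given by its name, has taken for a name from the list of things; names that differ only in an ending like _2 or _b are one class to them, and where a whole thing is asked for, a point or a joint stands for the part that bears it (a point fixed in the world has none). Each returns a list of dicts, best first, with "confidence" (0 to 1); they miss things now and then, are a little off and sometimes report something else, mostly with a low value. They report only what shows in the picture. A call takes as long as a camera call. They do not tell look-alikes from the thing itself.
- masks_of(name, camera): "mask" (420x560 bool, what is visible of it) and "rect" ([left, top, right, bottom] in pixels, round what is visible of it).
The state is a dict: "time_s": time; "joints": joint angles; "joint_vel": joint speeds; "joint_torque": joint torques, N m; "eef_pos": TCP position; "ee_rot": TCP orientation; "force": force on the tool from outside, world axes, zero at the start; "moment": the same for the moment, N m; "grip_width": opening from 0.0 (shut) to 1.0 (fully open).
Only numpy, scipy, OpenCV 4.12 (cv2) and the standard library are available. Lean on these libraries where they do the work, as an engineer would, in place of code of your own. Each camera call takes 0.05 s, during which the arm holds its last target.

## Task

Four circuit boards of different size are piled up on the electronics bench, the smallest on top. Take the pile apart and set each board down in its own test cradle, the one whose end stops are just a little further apart than that board is long: flat on its feet between the stops, straight, centred and not overhanging the deck (either way round will do). Do not drop a board, and do not shift the mug or the solder spool.

Things in the scene. Friction and masses are not known exactly. Their poses are not given: they have to be found in the camera images.
- board_large: Circuit board on a black carrier plate with 4 brass feet, 120 mm long (x), 60 wide (y). Starts bottom of the pile, on the bench. Origin: centre underside of feet, z up. Full-size carrier 10-16 mm above it (grip across its width, long sides are free), board top at 18 mm: the next board up stands there, about centred and parallel. Low connectors at the two ends, total height 26 mm.
- board_medium: Circuit board on a black carrier plate with 4 brass feet, 96 mm long (x), 52 wide (y). Starts second from the bottom. Origin: centre underside of feet, z up. Full-size carrier 10-16 mm above it (grip across its width, long sides are free), board top at 18 mm: the next board up stands there, about centred and parallel. Low connectors at the two ends, total height 26 mm.
- board_small: Circuit board on a black carrier plate with 4 brass feet, 72 mm long (x), 44 wide (y). Starts third from the bottom. Origin: centre underside of feet, z up. Full-size carrier 10-16 mm above it (grip across its width, long sides are free), board top at 18 mm: the next board up stands there, about centred and parallel. Low connectors at the two ends, total height 26 mm.
- board_tiny: Circuit board on a black carrier plate with 4 brass feet, 48 mm long (x), 36 wide (y). Starts top of the pile. Origin: centre underside of feet, z up. Full-size carrier 10-16 mm above it (grip across its width, long sides are free), board top at 18 mm: the next board up stands there, about centred and parallel. Heat sink in the middle, total height 29 mm.
- cradle_large: Test cradle for board_large, fixed: aluminium deck 160 mm long (x), 80 wide (y), 10 high, with a white stop bar 10 thick, rising 14 above the deck, at each end; gap between the stops 140 mm; long sides open, a line of brass contacts flush along the middle. Origin: centre of its underside, z up; deck surface 10 mm above it.
- cradle_medium: Test cradle for board_medium, fixed: aluminium deck 136 mm long (x), 72 wide (y), 10 high, with a white stop bar 10 thick, rising 14 above the deck, at each end; gap between the stops 116 mm; long sides open, a line of brass contacts flush along the middle. Origin: centre of its underside, z up; deck surface 10 mm above it.
- cradle_small: Test cradle for board_small, fixed: aluminium deck 112 mm long (x), 64 wide (y), 10 high, with a white stop bar 10 thick, rising 14 above the deck, at each end; gap between the stops 92 mm; long sides open, a line of brass contacts flush along the middle. Origin: centre of its underside, z up; deck surface 10 mm above it.
- cradle_tiny: Test cradle for board_tiny, fixed: aluminium deck 88 mm long (x), 56 wide (y), 10 high, with a white stop bar 10 thick, rising 14 above the deck, at each end; gap between the stops 68 mm; long sides open, a line of brass contacts flush along the middle. Origin: centre of its underside, z up; deck surface 10 mm above it.
- mug: White mug, 76 mm in diameter, 75 mm high, with a handle at its +y side; a bystander. Origin: centre of its underside.
- spool: Bare metal solder spool standing on its flange, 48 mm in diameter, 34 mm high; a bystander beside the mug. Origin: centre of its underside.
There are look-alikes about, which are no part of the job. What is shaped like the board_tiny but purple is not meant.

How it is judged:
At the end, for the whole second after the job is handed in: Each of the four boards stands on the deck of its own cradle: centre within 12 mm of the cradle's centre along and across, feet on the deck (origin 7 to 12.5 mm above the cradle's origin), long axis within 0.2 rad of the cradle's (either way round), tilt under 0.05 rad, at rest (under 0.02 m/s) (x of board_large in the frame of cradle_large between -0.012 and 0.012 m and y of board_large in the frame of cradle_large between -0.012 and 0.012 m and z of board_large in the frame of cradle_large between 0.007 and 0.0125 m and angle between the x axis of board_large and the x axis of cradle_large, either way round below 0.2 rad and angle between each of board_large, board_medium, board_small, board_tiny's own z axis and vertical below 0.05 rad and linear speed of each of board_large, board_medium, board_small, board_tiny below 0.02 m/s and x of board_medium in the frame of cradle_medium between -0.012 and 0.012 m and y of board_medium in the frame of cradle_medium between -0.012 and 0.012 m and z of board_medium in the frame of cradle_medium between 0.007 and 0.0125 m and angle between the x axis of board_medium and the x axis of cradle_medium, either way round below 0.2 rad and x of board_small in the frame of cradle_small between -0.012 and 0.012 m and y of board_small in the frame of cradle_small between -0.012 and 0.012 m and z of board_small in the frame of cradle_small between 0.007 and 0.0125 m and angle between the x axis of board_small and the x axis of cradle_small, either way round below 0.2 rad and x of board_tiny in the frame of cradle_tiny between -0.012 and 0.012 m and y of board_tiny in the frame of cradle_tiny between -0.012 and 0.012 m and z of board_tiny in the frame of cradle_tiny between 0.007 and 0.0125 m and angle between the x axis of board_tiny and the x axis of cradle_tiny, either way round below 0.2 rad); the robot touches nothing.
It fails at once if a board is dropped or thrown (moves faster than 0.8 m/s while no finger touches it: a fall of about 3 cm) ((contact force between the fingers and board_large below 0.05 N and linear speed of board_large above 0.8 m/s) or (contact force between the fingers and board_medium below 0.05 N and linear speed of board_medium above 0.8 m/s) or (contact force between the fingers and board_small below 0.05 N and linear speed of board_small above 0.8 m/s) or (contact force between the fingers and board_tiny below 0.05 N and linear speed of board_tiny above 0.8 m/s)).
It fails at once if the mug is shifted by more than 25 mm or tipped (distance of mug from where it was at the start of the episode above 0.025 m or angle between mug's own z axis and vertical above 0.3 rad).
It fails at once if the spool is shifted by more than 25 mm or tipped (distance of spool from where it was at the start of the episode above 0.025 m or angle between spool's own z axis and vertical above 0.3 rad).
It also fails if it takes over 114 s, if anything falls off the work surface, if the arm or the gripper's body presses on something with over 40 N, if the wrist force passes 120 N, or if a joint passes its speed limit or range.

## Working session

There is one attempt and no reset: what is moved stays moved. The work goes in short steps, Python scripts to look and compute and a shell command to move; the robot and the scene stay as the last step left them, time stands still between calls to the robot, and variables do not carry over. Pictures are saved under pics/ and viewed, and the job is handed in when it is done.

```bash
ls; mkdir -p pics; python3 - <<'E'
from plant import arm, read_camera, camera_info, masks_of
import cv2
print(arm.sense())
for c in ["top","side"]:
    im,d=read_camera(c); cv2.imwrite(f"pics/{c}0.png",im); print(c,camera_info(c))
print(arm.finger_overhang)
E
```

```text
pics
{'time_s': 0.0, 'joints': array([ 1.04950371,  0.4267374 ,  0.0738137 ,  1.60658416, -0.03408639,
        1.11080739, -0.06713115]), 'joint_vel': array([ 8.40692205e-05,  1.08373374e-03, -2.36650474e-03, -1.97399826e-03,
        9.18935852e-05, -6.46481791e-05,  3.26670482e-04]), 'joint_torque': array([ 1.29056491e-03, -9.49805188e+01,  3.76180574e+00, -4.63516760e+01,
        1.92888774e-02,  1.01013677e-02,  2.60889772e-05]), 'eef_pos': array([ 0.24516042, -0.62871417,  0.40401583]), 'ee_rot': array([-0.13024805, -0.6948102 , -0.13112199,  0.69504047]), 'force': array([-0.2705088 ,  0.11883663,  1.21810498]), 'moment': array([-0.05842133,  0.00592616,  0.01433373]), 'grip_width': 1.0020423481951133}
top {'K': array([[442.41833375,   0.        , 284.03126733],
       [  0.        , 442.41833375, 207.26453014],
       [  0.        ,   0.        ,   1.        ]]), 'dist_coeffs': array([-0.00678907,  0.        ,  0.        ,  0.        ,  0.        ]), 'xyz': array([ 0.47766155, -0.04262957,  0.91154692]), 'rotation': array([ 0.08275293, -0.70015387,  0.70742363, -0.04988295])}
side {'K': array([[409.75982865,   0.        , 270.4671715 ],
       [  0.        , 409.75982865, 206.25160292],
       [  0.        ,   0.        ,   1.        ]]), 'dist_coeffs': array([-0.03976325,  0.        ,  0.        ,  0.        ,  0.        ]), 'xyz': array([ 0.31008796, -0.51387631,  0.73669528]), 'rotation': array([-0.33857564,  0.90026736, -0.25279563,  0.10478349])}
0.1734
```

View pics/top0.png

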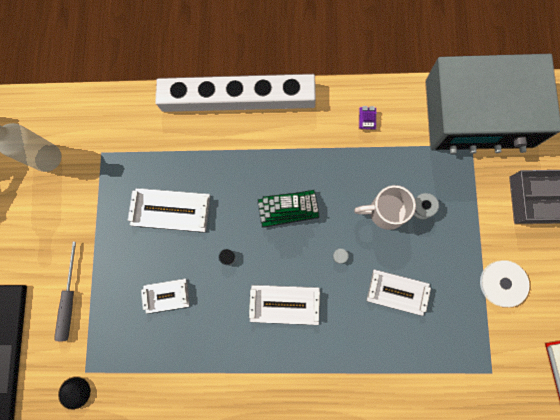

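View pics/side0.png

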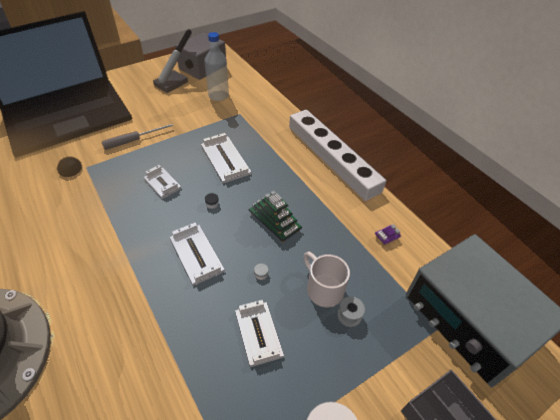

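```bash
cat > h.py <<'E'
import numpy as np, cv2
from scipy.spatial.transform import Rotation as R
from plant import arm, read_camera, camera_info, masks_of
def rot(q): return R.from_quat([q[1],q[2],q[3],q[0]])
def cloud(info,d):
    h,w=d.shape
    u,v=np.meshgrid(np.arange(w),np.arange(h))
    p=cv2.undistortPoints(np.stack([u,v],-1).reshape(-1,1,2).astype(np.float32),info["K"],np.array(info["dist_coeffs"])).reshape(h,w,2)
    c=np.dstack([p,np.ones((h,w))])*d[...,None]
    return c@rot(info["rotation"]).as_matrix().T+info["xyz"]
def project(info,P):
    P=np.atleast_2d(P); Rm=rot(info["rotation"]).as_matrix()
    rv=cv2.Rodrigues(Rm.T)[0]; t=-Rm.T@info["xyz"]
    return cv2.projectPoints(P.astype(float),rv,t,info["K"],np.array(info["dist_coeffs"]))[0].reshape(-1,2)
def rectfit(xy):
    (c,s,a)=cv2.minAreaRect((xy*1000).astype(np.float32))
    if s[0]<s[1]: s=(s[1],s[0]); a+=90
    a=(a+90)%180-90
    return np.round(c,1),np.round(s,1),round(a,1)
E
python3 - <<'E'
from h import *
for cam in ["top","side"]:
    im,d=read_camera(cam); info=camera_info(cam); P=cloud(info,d)
    print(cam)
    for n in ["cradle_large","cradle_medium","cradle_small","cradle_tiny","board_large","board_medium","board_small","board_tiny","mug","spool"]:
        for m in masks_of(n,cam)[:4]:
            mk=m["mask"]&(d>0); 
            if mk.sum()<10: continue
            pts=P[mk]; q=pts[pts[:,2]>0.006]
            print(n,round(m["confidence"],2),m["rect"],len(q),rectfit(q[:,:2]) if len(q)>5 else 0,np.round(np.percentile(pts[:,2],[2,50,98])*1000,1))
E
```

```text
top
cradle_large 0.95 [128.3, 189.0, 213.7, 232.5] 2908 (array([648.4, 239.1]), array([161.7,  81.2]), 84.5) [ 7.  11.2 26.3]
cradle_medium 0.7 [250.6, 284.6, 323.4, 322.9] 2500 (array([451.9,  -0.9]), array([136.4,  71.9]), 87.5) [ 7.3 10.9 26.1]
cradle_small 0.67 [366.1, 274.9, 430.1, 316.0] 1916 (array([ 474.9, -224.6]), array([113.1,  64.1]), 75.0) [ 2.5 10.7 26.1]
cradle_tiny 0.7 [138.9, 277.7, 189.8, 312.7] 1230 (array([469.5, 239.1]), array([88.7, 57.6]), -81.4) [ 3.  11.4 26.7]
cradle_tiny 0.62 [257.1, 190.4, 320.1, 227.0] 387 (array([646. , -10.3]), array([119.9,  59.3]), -81.0) [14.4 19.1 29.2]
board_large 0.91 [256.2, 189.6, 318.0, 227.1] 517 (array([645.9, -10.2]), array([120.2,  59.8]), -80.9) [ 0.6 18.7 33.8]
board_large 0.55 [264.4, 191.8, 311.6, 220.6] 245 (array([646.2,  -8.3]), array([94.5, 48.8]), -83.6) [33.  41.5 47.4]
board_large 0.27 [141.9, 277.0, 190.2, 312.4] 1241 (array([470.4, 239.2]), array([88.7, 55.8]), -81.4) [ 5.7 11.4 26.7]
board_medium 0.59 [264.8, 189.8, 313.1, 222.0] 329 (array([647.1,  -9.1]), array([95.9, 51.6]), -83.9) [31.6 37.7 47.6]
board_sm
[... 1426 characters left out ...]
rd_medium 0.72 [254.8, 200.3, 297.9, 232.7] 340 (array([646.6, -11.6]), array([95.5, 52.5]), -83.9) [19.2 33.8 45.3]
board_small 0.68 [258.4, 201.7, 289.0, 228.0] 270 (array([644.3, -13.1]), array([70.9, 46.2]), -84.2) [40.2 52.5 61.3]
board_tiny 0.83 [373.3, 225.9, 397.6, 250.7] 306 (array([ 838.2, -183.2]), array([45.6, 36. ]), -3.3) [-2.6 17.9 28.5]
board_tiny 0.75 [263.5, 192.6, 289.3, 216.3] 321 (array([645.9,  -7.5]), array([56.2, 35.7]), -84.9) [60.6 74.4 82.7]
mug 0.76 [303.2, 254.6, 351.0, 307.6] 1541 (array([ 632. , -208.9]), array([98.2, 75.6]), -57.7) [ 2.1 40.6 74.1]
spool 0.93 [336.4, 296.7, 363.4, 326.5] 507 (array([ 646.4, -287.6]), array([46.8, 45.8]), 50.3) [ 1.8 32.9 35.7]
```

```bash
cat >> h.py <<'E'
def goal_rot(jawdeg, cur):
    """tool x down, tool y along angle jawdeg in xy (mod 180), closest to cur"""
    best=None
    for a in (jawdeg,jawdeg+180):
        a=np.radians(a); x=np.array([0,0,-1.]); y=np.array([np.cos(a),np.sin(a),0]); z=np.cross(x,y)
        G=R.from_matrix(np.column_stack([x,y,z])); d=cur.inv()*G
        if best is None or d.magnitude()<best[1].magnitude(): best=(G,d)
    return best
def plan(x,y,z,longdeg,flip=False):
    """TCP target in mm, long axis of the board in deg; prints turn (tool axes) and shift after the turn"""
    s=arm.sense(); cur=rot(s["ee_rot"]); G,d=goal_rot(longdeg+90,cur)
    v=d.as_rotvec(); p=np.array(s["eef_pos"])*1000
    sh=np.array([x,y,z])-p
    m=cur.as_matrix(); jaw=np.degrees(np.arctan2(m[1,1],m[0,1]))
    print("t",round(s["time_s"],2),"tcp",p.round(1),"jaw",jaw.round(1),"down",m[:,0].round(3),"grip",round(s["grip_width"],3),"F",np.round(s["force"],1),"j",np.round(s["joints"],2))
    print("turn rad",v.round(4),"deg",np.degrees(v).round(2),"| shift after turn (dx,dy,dz)",(G.inv().apply(sh)).round(1),"| shift now",(cur.inv().apply(sh)).round(1))
E
python3 - <<'E'
from h import *
plan(646.5,-9.5,330,-85.6)
E
```

```text
t 1.2 tcp [ 245.2 -628.8  404.7] jaw -68.7 down [ 0.  0. -1.] grip 1.0 F [-0.1 -0.2  0.3] j [ 1.05  0.43  0.07  1.61 -0.03  1.11 -0.07]
turn rad [-1.2758e+00 -1.0000e-04  0.0000e+00] deg [-73.1  -0.    0. ] | shift after turn (dx,dy,dz) [  74.7  447.6 -586.7] | shift now [  74.7 -431.2 -598.9]
```

```bash
python3 -m jog '[{"rx":-0.053,"dz":-32,"dy":-1,"dx":1.5},{"rx":-0.053,"dz":-32,"dy":-1,"dx":1.5},{"rx":-0.053,"dz":-32,"dy":-1,"dx":1.5},{"rx":-0.053,"dz":-32,"dy":-1,"dx":1.5},{"rx":-0.053,"dz":-32,"dy":-1,"dx":1.5},{"rx":-0.053,"dz":-32,"dy":-1,"dx":1.5},{"rx":-0.053,"dz":-32,"dy":-1,"dx":1.5},{"rx":-0.053,"dz":-32,"dy":-1,"dx":1.5},{"rx":-0.053,"dz":-32,"dy":-1,"dx":1.5},{"rx":-0.053,"dz":-32,"dy":-1,"dx":1.5},{"rx":-0.053,"dz":-32,"dy":-1,"dx":1.5},{"rx":-0.053,"dz":-32,"dy":-1,"dx":1.5},{"rx":-0.053,"dz":-32,"dy":-1,"dx":1.5},{"rx":-0.053,"dz":-32,"dy":-1,"dx":1.5},{"rx":-0.053,"dz":-32,"dy":-1,"dx":1.5},{"rx":-0.053,"dz":-32,"dy":-1,"dx":1.5},{"rx":-0.053,"dz":-32,"dy":-1,"dx":1.5},{"rx":-0.053,"dz":-32,"dy":-1,"dx":1.5},{"rx":-0.053,"dz":-32,"dy":-1,"dx":1.5},{"rx":-0.053,"dz":-32,"dy":-1,"dx":1.5}]'
python3 - <<'E'
from h import *
plan(646.5,-9.5,330,-85.6)
E
```

```text
t 1.2 tcp [ 245.2 -628.8  404.7] jaw -68.7 down [ 0.  0. -1.] grip 1.0 F [-0.1 -0.2  0.3] j [ 1.05  0.43  0.07  1.61 -0.03  1.11 -0.07]
turn rad [-1.2758e+00 -1.0000e-04  0.0000e+00] deg [-73.1  -0.    0. ] | shift after turn (dx,dy,dz) [  74.7  447.6 -586.7] | shift now [  74.7 -431.2 -598.9]$[0]: bad value
```

```bash
python3 -m jog '[{"rx":-0.053,"ry":0,"rz":0,"dx":1.5,"dy":-1,"dz":-32,"gripper":1}]'
```

```text
time_s: 1.28
eef_pos: [0.2689, -0.6189, 0.4036]
ee_rot: [-0.146, -0.691, -0.146, 0.693]
force: [-1.1, -1.5, -0.5]
grip_width: 0.996
```

```bash
python3 -m jog '[{"rx":-0.06,"ry":0,"rz":0,"dx":1.5,"dy":-1,"dz":-36,"gripper":1},{"rx":-0.06,"ry":0,"rz":0,"dx":1.5,"dy":-1,"dz":-36,"gripper":1},{"rx":-0.06,"ry":0,"rz":0,"dx":1.5,"dy":-1,"dz":-36,"gripper":1},{"rx":-0.06,"ry":0,"rz":0,"dx":1.5,"dy":-1,"dz":-36,"gripper":1},{"rx":-0.06,"ry":0,"rz":0,"dx":1.5,"dy":-1,"dz":-36,"gripper":1},{"rx":-0.06,"ry":0,"rz":0,"dx":1.5,"dy":-1,"dz":-36,"gripper":1},{"rx":-0.06,"ry":0,"rz":0,"dx":1.5,"dy":-1,"dz":-36,"gripper":1},{"rx":-0.06,"ry":0,"rz":0,"dx":1.5,"dy":-1,"dz":-36,"gripper":1},{"rx":-0.06,"ry":0,"rz":0,"dx":1.5,"dy":-1,"dz":-36,"gripper":1},{"rx":-0.06,"ry":0,"rz":0,"dx":1.5,"dy":-1,"dz":-36,"gripper":1},{"rx":-0.06,"ry":0,"rz":0,"dx":1.5,"dy":-1,"dz":-36,"gripper":1},{"rx":-0.06,"ry":0,"rz":0,"dx":1.5,"dy":-1,"dz":-36,"gripper":1},{"rx":-0.06,"ry":0,"rz":0,"dx":1.5,"dy":-1,"dz":-36,"gripper":1},{"rx":-0.06,"ry":0,"rz":0,"dx":1.5,"dy":-1,"dz":-36,"gripper":1},{"rx":-0.06,"ry":0,"rz":0,"dx":1.5,"dy":-1,"dz":-36,"gripper":1},{"rx":-0.06,"ry":0,"rz":0,"dx":1.5,"dy":-1,"dz":-36,"gripper":1}]'
python3 - <<'E'
from h import *
plan(646.5,-9.5,330,-85.6)
E
```

```text
time_s: 2.62
eef_pos: [0.6223, -0.1662, 0.3761]
ee_rot: [-0.461, -0.536, -0.458, 0.539]
force: [0.7, 0.5, -0.1]
grip_width: 0.999
t 2.62 tcp [ 622.3 -166.2  376.1] jaw -9.0 down [ 0.    -0.006 -1.   ] grip 0.999 F [ 0.7  0.5 -0.1] j [ 0.4   0.42 -0.31  1.69  0.15  1.05 -0.12]
turn rad [-2.332e-01  5.800e-03 -2.000e-04] deg [-1.336e+01  3.300e-01 -1.000e-02] | shift after turn (dx,dy,dz) [  46.1   36.1 -154.4] | shift now [  45.2   -0.6 -158.8]
```

```bash
python3 -m jog '[{"rx":-0.047,"ry":0.001,"rz":0,"dx":4,"dy":3.6,"dz":-31,"gripper":0},{"rx":-0.047,"ry":0.001,"rz":0,"dx":4,"dy":3.6,"dz":-31,"gripper":0},{"rx":-0.047,"ry":0.001,"rz":0,"dx":4,"dy":3.6,"dz":-31,"gripper":0},{"rx":-0.047,"ry":0.001,"rz":0,"dx":4,"dy":3.6,"dz":-31,"gripper":0},{"rx":-0.047,"ry":0.001,"rz":0,"dx":4,"dy":3.6,"dz":-31,"gripper":0},{"rx":0,"ry":0,"rz":0,"dx":0,"dy":0,"dz":0,"gripper":0}]'
python3 - <<'E'
from h import *
plan(646.5,-9.5,330,-85.6)
for c in ["wrist","side"]:
    im,d=read_camera(c); cv2.imwrite(f"pics/{c}1.png",im)
    np.savez(f"{c}1.npz",d=d,**camera_info(c))
E
```

```text
time_s: 3.12
eef_pos: [0.6501, 0.0037, 0.3555]
ee_rot: [0.525, 0.475, 0.525, -0.472]
force: [-0.5, 0.6, 0.8]
grip_width: 0.503
t 3.12 tcp [650.1   3.7 355.5] jaw 5.9 down [ 0.002  0.003 -1.   ] grip 0.503 F [-0.5  0.6  0.8] j [ 0.2   0.46 -0.41  1.69  0.2   1.03 -0.17]
turn rad [ 0.0267 -0.0026 -0.0027] deg [ 1.53 -0.15 -0.15] | shift after turn (dx,dy,dz) [25.5 -4.6 12.8] | shift now [25.5 -5.  12.8]
```

View pics/wrist1.png

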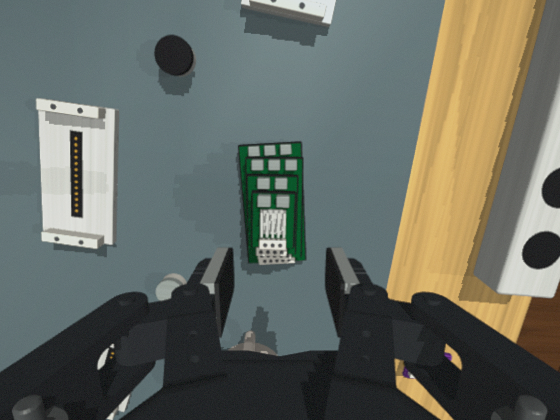

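View pics/side1.png

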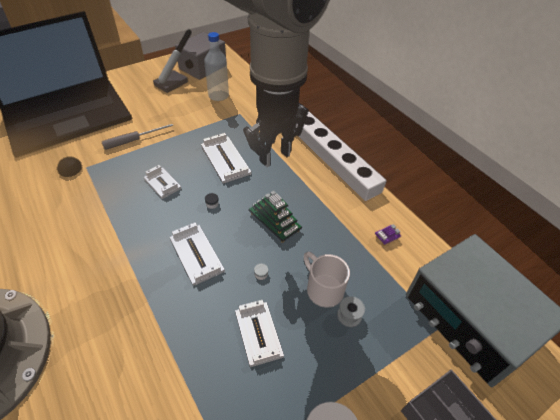

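```bash
python3 - <<'E'
from h import *
s=arm.sense(); T=rot(s["ee_rot"]); p=np.array(s["eef_pos"])
for c in ["wrist","side"]:
    f=np.load(f"{c}1.npz"); info={k:f[k] for k in f}; P=cloud(info,f["d"])
    L=T.inv().apply((P-p).reshape(-1,3)).reshape(P.shape)*1000
    if c=="side":
        info2=info
        sel=(np.abs(L[...,2])<40)&(np.abs(L[...,1])<70)&(L[...,0]<190)&(L[...,0]>90)&(f["d"]>0)
    else:
        sel=(np.abs(L[...,2])<40)&(np.abs(L[...,1])<70)&(L[...,0]<200)&(L[...,0]>90)&(f["d"]>0)
    q=L[sel]; print(c,len(q),"max x",np.percentile(q[:,0],[90,98,99.5,100]).round(1))
    t=q[q[:,0]>np.percentile(q[:,0],85)]
    print("y range left",t[t[:,1]<0][:,1].min(),t[t[:,1]<0][:,1].max(),"right",t[t[:,1]>0][:,1].min() if (t[:,1]>0).any() else 0,"z",t[:,2].min(),t[:,2].max())
    if c=="wrist":
        # pile
        im=cv2.imread("pics/wrist1.png")
        for lo,hi in [(0.066,.078),(.047,.058),(.028,.04),(.012,.0215)]:
            m=(P[...,2]>lo)&(P[...,2]<hi)&(abs(P[...,0]-.646)<.05)&(abs(P[...,1]+.01)<.08)
            print(lo,m.sum(),rectfit(P[m][:,:2]),np.median(P[m][:,2]).round(4))
        m=(abs(P[...,0]-.60)<.01)&(abs(P[...,1]-.02)<.02); print("mat z",np.median(P[m][:,2]))
E
```

```text
wrist 34148 max x [132.8 157.9 164.8 171. ]
y range left -51.14307289397125 -19.907079930421038 right 21.947588253295056 z -16.311344642595028 9.960326982582421
0.066 1623 (array([648.8, -13.8]), array([48.7, 35.3]), -85.6) 0.074
0.047 1096 (array([646.9,  -9.8]), array([83. , 43.9]), -85.7) 0.0554
0.028 1296 (array([649.1, -13.9]), array([115.2,  52.1]), -84.4) 0.0374
0.012 1122 (array([648., -15.]), array([119.7,  60.2]), -81.0) 0.0194
mat z 0.259071349875004
side 1050 max x [155.9 167.2 170.9 172.9]
y range left -35.74479270579348 -20.57262086522975 right 19.996724984847134 z -13.136125532154285 10.97953622671608
```

```bash
python3 -m jog '[{"rx":0.027,"ry":-0.0026,"rz":-0.0027,"dx":20,"dy":-4,"dz":14,"gripper":0.8},{"rx":0,"ry":0,"rz":0,"dx":30,"dy":0,"dz":0,"gripper":0.8},{"rx":0,"ry":0,"rz":0,"dx":20,"dy":0,"dz":0,"gripper":0.8},{"rx":0,"ry":0,"rz":0,"dx":0,"dy":0,"dz":0,"gripper":0.8}]'
python3 - <<'E'
from h import *
plan(647,-11,229,-85.6)
E
```

```text
time_s: 3.55
eef_pos: [0.6484, -0.0223, 0.286]
ee_rot: [0.517, 0.484, 0.512, -0.485]
force: [-0.4, 0.3, 0.3]
grip_width: 0.898
t 3.55 tcp [648.4 -22.3 286. ] jaw 3.4 down [ 0.005 -0.006 -1.   ] grip 0.898 F [-0.4  0.3  0.3] j [ 0.21  0.53 -0.37  1.75  0.24  0.9  -0.21]
turn rad [-0.017   0.0064 -0.0043] deg [-0.97  0.37 -0.25] | shift after turn (dx,dy,dz) [ 57.   -0.6 -11.3] | shift now [ 56.9  -1.  -11.7]
```

```bash
python3 -m jog '[{"rx":-0.017,"ry":0.006,"rz":-0.004,"dx":15,"dy":0,"dz":-8,"gripper":0.8},{"rx":0,"ry":0,"rz":0,"dx":10,"dy":0,"dz":-2,"gripper":0.8},{"rx":0,"ry":0,"rz":0,"dx":0,"dy":0,"dz":0,"gripper":0.8},{"rx":0,"ry":0,"rz":0,"dx":0,"dy":0,"dz":0,"gripper":0.8}]'
python3 - <<'E'
from h import *
plan(647,-11,229,-85.6)
E
```

```text
time_s: 3.88
eef_pos: [0.6486, -0.0156, 0.2616]
ee_rot: [0.518, 0.482, 0.517, -0.482]
force: [0.2, -0.4, -0.4]
grip_width: 0.894
t 3.88 tcp [648.6 -15.6 261.6] jaw 4.1 down [ 0.001 -0.002 -1.   ] grip 0.894 F [ 0.2 -0.4 -0.4] j [ 0.2   0.56 -0.37  1.76  0.26  0.87 -0.21]
turn rad [-0.0049  0.0016 -0.0011] deg [-0.28  0.09 -0.06] | shift after turn (dx,dy,dz) [32.6 -1.2 -4.7] | shift now [32.6 -1.3 -4.7]
```

```bash
python3 -m jog '[{"rx":0,"ry":0,"rz":0,"dx":17,"dy":-1,"dz":-4,"gripper":0.8},{"rx":0,"ry":0,"rz":0,"dx":15,"dy":0,"dz":-1,"gripper":0.8},{"rx":0,"ry":0,"rz":0,"dx":0,"dy":0,"dz":0,"gripper":0.8},{"rx":0,"ry":0,"rz":0,"dx":0,"dy":0,"dz":0,"gripper":0.8}]'
python3 - <<'E'
from h import *
plan(647,-11,229,-85.6)
im,d=read_camera("wrist"); cv2.imwrite("pics/wrist2.png",im)
E
```

```text
time_s: 4.22
eef_pos: [0.6488, -0.0114, 0.232]
ee_rot: [0.519, 0.483, 0.515, -0.481]
force: [0.8, 0.5, 0.3]
grip_width: 0.898
t 4.22 tcp [648.8 -11.4 232. ] jaw 4.0 down [ 0.006 -0.002 -1.   ] grip 0.898 F [0.8 0.5 0.3] j [ 0.18  0.6  -0.36  1.78  0.28  0.81 -0.24]
turn rad [-0.0065  0.0028 -0.0061] deg [-0.37  0.16 -0.35] | shift after turn (dx,dy,dz) [ 3.  -1.8 -0.6] | shift now [ 3.  -1.8 -0.6]
```

View pics/wrist2.png

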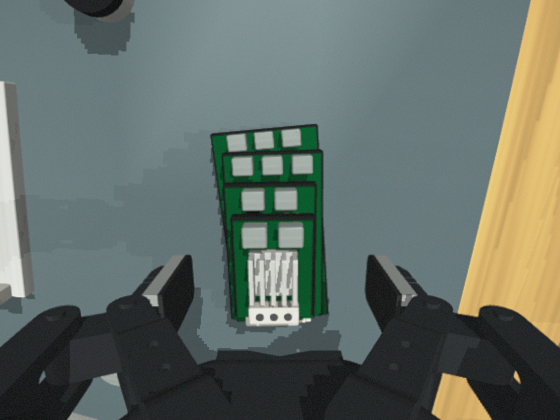

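```bash
python3 -m jog '[{"rx":-0.005,"ry":0.002,"rz":-0.004,"dx":2.5,"dy":-1.5,"dz":0,"gripper":0.8},{"rx":0,"ry":0,"rz":0,"dx":0,"dy":0,"dz":0,"gripper":0.0},{"rx":0,"ry":0,"rz":0,"dx":0,"dy":0,"dz":0,"gripper":-0.5},{"rx":0,"ry":0,"rz":0,"dx":0,"dy":0,"dz":0,"gripper":-1},{"rx":0,"ry":0,"rz":0,"dx":0,"dy":0,"dz":0,"gripper":-1},{"rx":0,"ry":0,"rz":0,"dx":0,"dy":0,"dz":0,"gripper":-1},{"rx":0,"ry":0,"rz":0,"dx":0,"dy":0,"dz":0,"gripper":-1}]'
python3 - <<'E'
from h import *
plan(647,-11,229,-85.6)
im,d=read_camera("wrist"); cv2.imwrite("pics/wrist3.png",im)
E
```

```text
time_s: 4.85
eef_pos: [0.6481, -0.0122, 0.2325]
ee_rot: [0.52, 0.482, 0.517, -0.48]
force: [0.3, -0.8, -0.3]
grip_width: 0.399
t 4.85 tcp [648.1 -12.2 232.5] jaw 4.3 down [ 0.005 -0.001 -1.   ] grip 0.399 F [ 0.3 -0.8 -0.3] j [ 0.19  0.59 -0.36  1.78  0.28  0.81 -0.23]
turn rad [-0.0018  0.0013 -0.0051] deg [-0.1   0.07 -0.29] | shift after turn (dx,dy,dz) [ 3.5 -1.  -1.3] | shift now [ 3.5 -1.  -1.3]
```

View pics/wrist3.png

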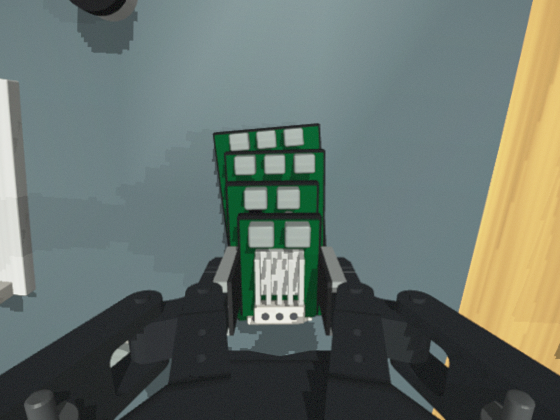

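```bash
python3 -m jog '[{"rx":0,"ry":0,"rz":0,"dx":-5,"dy":0,"dz":0,"gripper":-1},{"rx":0,"ry":0,"rz":0,"dx":-10,"dy":0,"dz":0,"gripper":-1},{"rx":0,"ry":0,"rz":0,"dx":-15,"dy":0,"dz":0,"gripper":-1},{"rx":0,"ry":0,"rz":0,"dx":0,"dy":0,"dz":0,"gripper":-1},{"rx":0,"ry":0,"rz":0,"dx":0,"dy":0,"dz":0,"gripper":-1}]'
python3 - <<'E'
from h import *
plan(469.5,236.5,300,-82)
im,d=read_camera("wrist"); cv2.imwrite("pics/wrist4.png",im)
E
```

```text
time_s: 5.32
eef_pos: [0.6478, -0.0121, 0.2652]
ee_rot: [0.52, 0.482, 0.517, -0.48]
force: [1.0, -0.8, -0.5]
grip_width: 0.396
t 5.32 tcp [647.8 -12.1 265.2] jaw 4.3 down [ 0.004 -0.001 -1.   ] grip 0.396 F [ 1.  -0.8 -0.5] j [ 0.2   0.55 -0.37  1.76  0.25  0.87 -0.22]
turn rad [-0.0644  0.0013 -0.0043] deg [-3.69  0.07 -0.25] | shift after turn (dx,dy,dz) [ -34.8 -142.  -271. ] | shift now [ -35.8 -159.  -261.2]
```

View pics/wrist4.png

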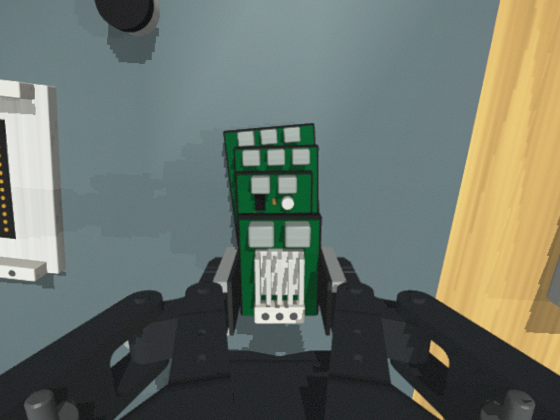

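```bash
python3 -m jog '[{"rx":-0.016,"ry":0,"rz":-0.001,"dx":-8,"dy":-10,"dz":-18,"gripper":-1},{"rx":-0.016,"ry":0,"rz":-0.001,"dx":-3,"dy":-20,"dz":-33,"gripper":-1},{"rx":-0.016,"ry":0,"rz":-0.001,"dx":-3,"dy":-20,"dz":-33,"gripper":-1},{"rx":-0.016,"ry":0,"rz":-0.001,"dx":0,"dy":-20,"dz":-33,"gripper":-1},{"rx":0,"ry":0,"rz":0,"dx":0,"dy":-20,"dz":-33,"gripper":-1},{"rx":0,"ry":0,"rz":0,"dx":0,"dy":-20,"dz":-33,"gripper":-1},{"rx":0,"ry":0,"rz":0,"dx":0,"dy":-20,"dz":-33,"gripper":-1},{"rx":0,"ry":0,"rz":0,"dx":0,"dy":-10,"dz":-24,"gripper":-1},{"rx":0,"ry":0,"rz":0,"dx":0,"dy":0,"dz":0,"gripper":-1},{"rx":0,"ry":0,"rz":0,"dx":0,"dy":0,"dz":0,"gripper":-1}]'
python3 - <<'E'
from h import *
plan(469.5,237,250,-82)
E
```

```text
time_s: 6.2
eef_pos: [0.4721, 0.2157, 0.2765]
ee_rot: [0.534, 0.464, 0.533, -0.465]
force: [0.6, -0.5, -0.4]
grip_width: 0.401
t 6.2 tcp [472.1 215.7 276.5] jaw 7.9 down [ 0.001 -0.002 -1.   ] grip 0.401 F [ 0.6 -0.5 -0.4] j [-0.15  0.37 -0.48  2.04  0.25  0.78 -0.64]
turn rad [-0.0012  0.0025 -0.0007] deg [-0.07  0.15 -0.04] | shift after turn (dx,dy,dz) [ 26.5   0.4 -21.5] | shift now [ 26.5   0.3 -21.6]
```

```bash
python3 -m jog '[{"rx":0,"ry":0.002,"rz":0,"dx":15,"dy":0,"dz":-14,"gripper":-1},{"rx":0,"ry":0,"rz":0,"dx":20,"dy":0,"dz":-7,"gripper":-1},{"rx":0,"ry":0,"rz":0,"dx":14,"dy":0,"dz":0,"gripper":-1},{"rx":0,"ry":0,"rz":0,"dx":0,"dy":0,"dz":0,"gripper":-1},{"rx":0,"ry":0,"rz":0,"dx":0,"dy":0,"dz":0,"gripper":-1}]'
cat >> h.py <<'E'
def snap(tag,cams=("wrist","side")):
    ims=[]
    for c in cams:
        im,d=read_camera(c); np.savez(f"{c}_{tag}.npz",d=d,im=im,**camera_info(c)); cv2.imwrite(f"pics/{c}_{tag}.png",im)
E
python3 - <<'E'
from h import *
plan(469.5,237,188.5,-82)
snap("t1")
E
```

```text
time_s: 6.62
eef_pos: [0.4718, 0.2346, 0.2259]
ee_rot: [0.533, 0.465, 0.532, -0.465]
force: [0.4, 0.2, -0.4]
grip_width: 0.399
t 6.62 tcp [471.8 234.6 225.9] jaw 7.8 down [ 0.002 -0.001 -1.   ] grip 0.399 F [ 0.4  0.2 -0.4] j [-0.21  0.46 -0.45  2.06  0.31  0.69 -0.73]
turn rad [-0.0043  0.0011 -0.0023] deg [-0.25  0.06 -0.13] | shift after turn (dx,dy,dz) [37.4 -1.9 -2.7] | shift now [37.4 -2.  -2.7]
```

View pics/wrist_t1.png

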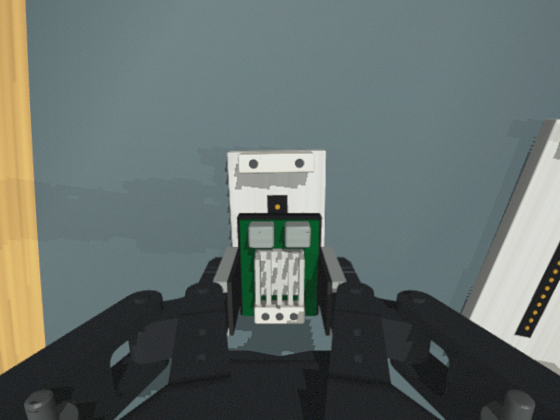

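View pics/side_t1.png

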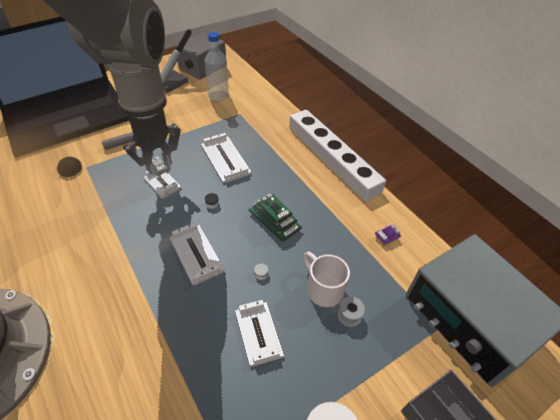

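```bash
cat >> h.py <<'E'
def rel(tag,feet_z,craL,craW,bL,bW,deckz=0.01,pose=None,zoff=0.0015):
    """wrist cloud in tool frame axes; board far end & cradle far end; offsets cradle-board in tool y,z"""
    f=np.load(f"wrist_{tag}.npz"); info={k:f[k] for k in f if k not in("d","im")}; P=cloud(info,f["d"]); ok=f["d"]>0
    s=arm.sense() if pose is None else pose; T=rot(s["ee_rot"]); p=np.array(s["eef_pos"])
    L=T.inv().apply((P-p).reshape(-1,3)).reshape(P.shape)*1000
    near=(abs(L[...,1])<craL*.6)&(abs(L[...,2])<craL*.6)&ok
    zt=feet_z+.018
    b=near&(abs(P[...,2]-zt-zoff)<.0045)&(abs(L[...,1])<bW/2-3)
    print("board top",b.sum(),"far end z",np.percentile(L[b][:,2],[0.5,1,2]).round(1),"y",np.percentile(L[near&(abs(P[...,2]-zt-zoff)<.0045)][:,1],[1,99]).round(1))
    c=near&(P[...,2]>.005)&(P[...,2]<.03)
    print("cradle n",c.sum(),"y rng",np.percentile(L[c][:,1],[1,99]).round(1),"z far",np.percentile(L[c][:,2],[0.5,1,2]).round(1))
    st=near&(abs(P[...,2]-.024-zoff)<.004)
    print("stop rect (tool z,y)",rectfit(L[st][:,[2,1]]/1000), "centre if far stop: z=",np.round(np.mean(np.percentile(L[st][:,2],[2,98]))+craL/2-5,1),"y=",np.mean(np.percentile(L[st][:,1],[2,98])).round(1))
E
python3 - <<'E'
from h import *
rel("t1",.226-.1785,88,56,48,36)
E
```

```text
board top 3928 far end z [-25.9 -25.8 -25.7] y [-26.7  28.7]
cradle n 6349 y rng [-28.   27.1] z far [-47.7 -47.6 -47.5]
stop rect (tool z,y) (array([-42.5,  -0.9]), array([39.8, 10.3]), -89.1) centre if far stop: z= -3.6 y= -0.8
```

```bash
python3 -m jog '[{"rx":0,"ry":0,"rz":0,"dx":15,"dy":-1,"dz":-2,"gripper":-1},{"rx":0,"ry":0,"rz":0,"dx":14,"dy":0,"dz":0,"gripper":-1},{"rx":0,"ry":0,"rz":0,"dx":4,"dy":0,"dz":0,"gripper":-1},{"rx":0,"ry":0,"rz":0,"dx":0,"dy":0,"dz":0,"gripper":-1},{"rx":0,"ry":0,"rz":0,"dx":0,"dy":0,"dz":0,"gripper":-1}]'
python3 - <<'E'
from h import *
plan(470.5,237,188.5,-82)
snap("t2",["wrist"])
rel("t2",.194-.1785,88,56,48,36)
E
```

```text
time_s: 7.13
eef_pos: [0.4735, 0.2348, 0.1969]
ee_rot: [0.534, 0.469, 0.529, -0.464]
force: [0.4, -0.9, -0.4]
grip_width: 0.4
t 7.13 tcp [473.5 234.8 196.9] jaw 7.5 down [ 0.009  0.001 -1.   ] grip 0.4 F [ 0.4 -0.9 -0.4] j [-0.24  0.51 -0.42  2.07  0.35  0.63 -0.77]
turn rad [-0.0091  0.0001 -0.0091] deg [-0.52  0.   -0.52] | shift after turn (dx,dy,dz) [ 8.4 -2.7 -2.6] | shift now [ 8.4 -2.8 -2.6]
board top 2532 far end z [-26.2 -26.1 -26. ] y [-26.5  28.2]
cradle n 8635 y rng [-30.8  24. ] z far [-48.  -47.9 -47.7]
stop rect (tool z,y) (array([-3.5, -2.9]), array([88.5, 40. ]), 1.3) centre if far stop: z= 34.8 y= -3.0
```

View pics/wrist_t2.png

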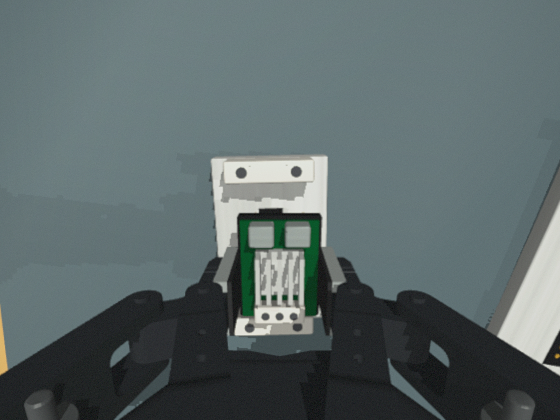

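```bash
python3 -m jog '[{"rx":-0.009,"ry":0,"rz":-0.009,"dx":3,"dy":-3,"dz":-2,"gripper":-1},{"rx":0,"ry":0,"rz":0,"dx":3,"dy":0,"dz":0,"gripper":-1},{"rx":0,"ry":0,"rz":0,"dx":0,"dy":0,"dz":0,"gripper":-1},{"rx":0,"ry":0,"rz":0,"dx":0,"dy":0,"dz":0,"gripper":-1}]'
python3 - <<'E'
from h import *
plan(470.5,237,188.5,-82)
snap("t3",["wrist"])
rel("t3",.190-.1785,88,56,48,36)
E
```

```text
time_s: 7.52
eef_pos: [0.4707, 0.2367, 0.1927]
ee_rot: [0.534, 0.465, 0.533, -0.463]
force: [0.2, -0.1, -0.5]
grip_width: 0.399
t 7.52 tcp [470.7 236.7 192.7] jaw 8.0 down [ 0.002  0.001 -1.   ] grip 0.399 F [ 0.2 -0.1 -0.5] j [-0.24  0.52 -0.42  2.07  0.36  0.62 -0.77]
turn rad [ 0.0004 -0.0008 -0.0022] deg [ 0.02 -0.05 -0.13] | shift after turn (dx,dy,dz) [ 4.2 -0.2 -0.4] | shift now [ 4.2 -0.2 -0.4]
board top 3061 far end z [-44.1 -43.4 -41.8] y [-26.2  28. ]
cradle n 9302 y rng [-26.8  28. ] z far [-45.4 -45.4 -45.3]
stop rect (tool z,y) (array([-1.4,  1.6]), array([88.7, 56.5]), 2.4) centre if far stop: z= 37.2 y= 0.7
```

```bash
python3 -m jog '[{"rx":0,"ry":0,"rz":-0.002,"dx":3,"dy":0,"dz":0,"gripper":-1},{"rx":0,"ry":0,"rz":0,"dx":2,"dy":0,"dz":0,"gripper":-1},{"rx":0,"ry":0,"rz":0,"dx":0,"dy":0,"dz":0,"gripper":-1}]'
python3 - <<'E'
from h import *
plan(470.5,237,188.5,-82)
E
```

```text
time_s: 7.82
eef_pos: [0.4709, 0.2368, 0.188]
ee_rot: [0.534, 0.464, 0.534, -0.463]
force: [-3.8, -2.9, 10.2]
grip_width: 0.397
t 7.82 tcp [470.9 236.8 188. ] jaw 8.0 down [ 0.001  0.001 -1.   ] grip 0.397 F [-3.8 -2.9 10.2] j [-0.24  0.52 -0.42  2.07  0.36  0.62 -0.77]
turn rad [ 0.0002 -0.0007 -0.0009] deg [ 0.01 -0.04 -0.05] | shift after turn (dx,dy,dz) [-0.5 -0.4 -0.3] | shift now [-0.5 -0.4 -0.3]
```

```bash
python3 -m jog '[{"rx":0,"ry":0,"rz":0,"dx":-0.5,"dy":0,"dz":0,"gripper":-0.05},{"rx":0,"ry":0,"rz":0,"dx":0,"dy":0,"dz":0,"gripper":0.1},{"rx":0,"ry":0,"rz":0,"dx":0,"dy":0,"dz":0,"gripper":0.3},{"rx":0,"ry":0,"rz":0,"dx":0,"dy":0,"dz":0,"gripper":0.6},{"rx":0,"ry":0,"rz":0,"dx":0,"dy":0,"dz":0,"gripper":0.6},{"rx":0,"ry":0,"rz":0,"dx":-15,"dy":0,"dz":0,"gripper":0.6},{"rx":0,"ry":0,"rz":0,"dx":-30,"dy":0,"dz":0,"gripper":0.6},{"rx":0,"ry":0,"rz":0,"dx":-38,"dy":0,"dz":0,"gripper":0.8},{"rx":0,"ry":0,"rz":0,"dx":0,"dy":0,"dz":0,"gripper":0.8},{"rx":0,"ry":0,"rz":0,"dx":0,"dy":0,"dz":0,"gripper":0.8}]'
python3 - <<'E'
from h import *
plan(647,-11,300,-85)
snap("t4")
E
```

```text
time_s: 8.65
eef_pos: [0.4703, 0.2367, 0.2729]
ee_rot: [0.533, 0.463, 0.535, -0.464]
force: [-0.1, -0.6, -1.5]
grip_width: 0.901
t 8.65 tcp [470.3 236.7 272.9] jaw 8.1 down [-0.003 -0.    -1.   ] grip 0.901 F [-0.1 -0.6 -1.5] j [-0.18  0.39 -0.49  2.03  0.26  0.78 -0.68]
turn rad [0.0534 0.0001 0.0033] deg [3.06 0.   0.19] | shift after turn (dx,dy,dz) [-27.1 154.5 262.2] | shift now [-27.6 140.2 270.1]
```

View pics/wrist_t4.png

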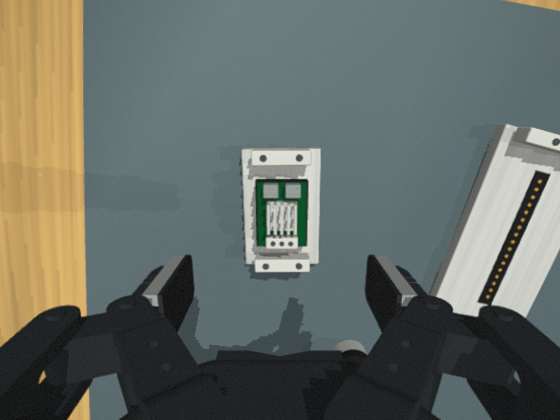

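```bash
python3 -m jog '[{"rx":0.013,"ry":0,"rz":0,"dx":-8,"dy":10,"dz":20,"gripper":0.8},{"rx":0.013,"ry":0,"rz":0,"dx":-4,"dy":20,"dz":36,"gripper":0.8},{"rx":0.013,"ry":0,"rz":0,"dx":-4,"dy":20,"dz":36,"gripper":0.8},{"rx":0.013,"ry":0,"rz":0,"dx":0,"dy":20,"dz":36,"gripper":0.8},{"rx":0,"ry":0,"rz":0,"dx":0,"dy":20,"dz":36,"gripper":0.8},{"rx":0,"ry":0,"rz":0,"dx":0,"dy":20,"dz":36,"gripper":0.8},{"rx":0,"ry":0,"rz":0,"dx":0,"dy":20,"dz":36,"gripper":0.8},{"rx":0,"ry":0,"rz":0,"dx":0,"dy":12,"dz":22,"gripper":0.8},{"rx":0,"ry":0,"rz":0,"dx":0,"dy":0,"dz":0,"gripper":0.8},{"rx":0,"ry":0,"rz":0,"dx":0,"dy":0,"dz":0,"gripper":0.8}]'
python3 - <<'E'
from h import *
plan(647,-11,240,-85)
E
```

```text
time_s: 9.58
eef_pos: [0.642, -0.0132, 0.2767]
ee_rot: [0.519, 0.472, 0.526, -0.481]
force: [0.8, -0.1, -0.4]
grip_width: 0.9
t 9.58 tcp [642.  -13.2 276.7] jaw 5.3 down [-0.016 -0.003 -1.   ] grip 0.9 F [ 0.8 -0.1 -0.4] j [ 0.21  0.54 -0.38  1.76  0.25  0.91 -0.19]
turn rad [0.0059 0.0011 0.0161] deg [0.34 0.07 0.92] | shift after turn (dx,dy,dz) [36.7  5.2 -1.7] | shift now [36.7  5.8 -1.7]
```

```bash
python3 -m jog '[{"rx":0.006,"ry":0,"rz":0.016,"dx":10,"dy":4,"dz":-1.5,"gripper":0.8},{"rx":0,"ry":0,"rz":0,"dx":20,"dy":0,"dz":0,"gripper":0.8},{"rx":0,"ry":0,"rz":0,"dx":0,"dy":0,"dz":0,"gripper":0.8},{"rx":0,"ry":0,"rz":0,"dx":0,"dy":0,"dz":0,"gripper":0.8}]'
cat >> h.py <<'E'
def top_rect(tag,ztop,pose=None):
    f=np.load(f"wrist_{tag}.npz"); info={k:f[k] for k in f if k not in("d","im")}; P=cloud(info,f["d"])
    m=((abs(P[...,2]-ztop-.001)<.004)&(f["d"]>0)).astype(np.uint8)
    n,l,st,_=cv2.connectedComponentsWithStats(m)
    i=1+np.argmax(st[1:,4]); q=P[l==i]
    for k in np.argsort(-st[1:,4])[:3]+1: print("z",ztop,st[k,4],rectfit(P[l==k][:,:2]))
E
python3 - <<'E'
from h import *
plan(647,-11,212,-85)
snap("s1",["wrist"])
top_rect("s1",.054); top_rect("s1",.036); top_rect("s1",.018)
E
```

```text
time_s: 9.92
eef_pos: [0.6444, -0.0094, 0.2429]
ee_rot: [0.521, 0.476, 0.522, -0.478]
force: [0.7, 0.5, 0.3]
grip_width: 0.901
t 9.92 tcp [644.4  -9.4 242.9] jaw 5.1 down [-0.004 -0.001 -1.   ] grip 0.901 F [0.7 0.5 0.3] j [ 0.19  0.58 -0.37  1.78  0.27  0.84 -0.22]
turn rad [0.001  0.0003 0.0038] deg [0.06 0.02 0.22] | shift after turn (dx,dy,dz) [30.9  2.5  1.8] | shift now [30.9  2.6  1.8]
z 0.054 8945 (array([646.6, -11.1]), array([71.1, 44.2]), -85.0)
z 0.036 2387 (array([648.4, -10. ]), array([95.2, 52.2]), -84.2)
z 0.036 9 (array([620.1,  12.7]), array([5.1, 0.1]), -89.5)
z 0.018 1905 (array([644.9,   3.5]), array([89.5, 60.2]), -80.9)
z 0.018 278 (array([554.9, 102.4]), array([24.4,  6. ]), 30.1)
z 0.018 278 (array([470.1, -62. ]), array([22. , 10.1]), -30.1)
```

View pics/wrist_s1.png

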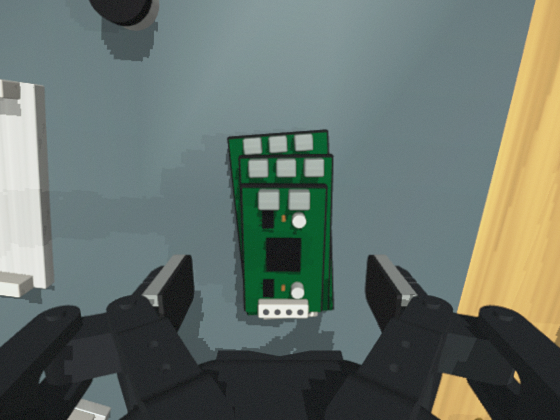

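```bash
python3 -m jog '[{"rx":0.001,"ry":0,"rz":0.004,"dx":15,"dy":2.5,"dz":2,"gripper":0.8},{"rx":0,"ry":0,"rz":0,"dx":13,"dy":0,"dz":0,"gripper":0.8},{"rx":0,"ry":0,"rz":0,"dx":0,"dy":0,"dz":0,"gripper":0.8},{"rx":0,"ry":0,"rz":0,"dx":0,"dy":0,"dz":0,"gripper":0.8}]'
python3 - <<'E'
from h import *
plan(647,-11,212,-85)
E
```

```text
time_s: 10.3
eef_pos: [0.6467, -0.0087, 0.2162]
ee_rot: [0.522, 0.477, 0.522, -0.477]
force: [0.1, 0.5, 1.0]
grip_width: 0.9
t 10.3 tcp [646.7  -8.7 216.2] jaw 5.2 down [ 0.001  0.    -1.   ] grip 0.9 F [0.1 0.5 1. ] j [ 0.18  0.61 -0.36  1.79  0.29  0.79 -0.23]
turn rad [ 0.0033  0.     -0.0011] deg [ 0.19  0.   -0.06] | shift after turn (dx,dy,dz) [4.2 0.1 2.3] | shift now [4.2 0.1 2.3]
```

```bash
python3 -m jog '[{"rx":0.003,"ry":0,"rz":0,"dx":4.5,"dy":0,"dz":2,"gripper":0.8},{"rx":0,"ry":0,"rz":0,"dx":0,"dy":0,"dz":0,"gripper":0.2},{"rx":0,"ry":0,"rz":0,"dx":0,"dy":0,"dz":0,"gripper":-0.2},{"rx":0,"ry":0,"rz":0,"dx":0,"dy":0,"dz":0,"gripper":-1},{"rx":0,"ry":0,"rz":0,"dx":0,"dy":0,"dz":0,"gripper":-1},{"rx":0,"ry":0,"rz":0,"dx":0,"dy":0,"dz":0,"gripper":-1},{"rx":0,"ry":0,"rz":0,"dx":0,"dy":0,"dz":0,"gripper":-1}]'
python3 - <<'E'
from h import *
plan(647,-11,212,-85)
E
```

```text
time_s: 10.88
eef_pos: [0.6473, -0.0105, 0.2144]
ee_rot: [0.522, 0.479, 0.52, -0.477]
force: [0.8, 0.1, -0.9]
grip_width: 0.493
t 10.88 tcp [647.3 -10.5 214.4] jaw 5.0 down [ 0.004 -0.    -1.   ] grip 0.493 F [ 0.8  0.1 -0.9] j [ 0.18  0.62 -0.36  1.79  0.29  0.78 -0.23]
turn rad [ 0.0002  0.0004 -0.0037] deg [ 0.01  0.02 -0.21] | shift after turn (dx,dy,dz) [ 2.4 -0.4  0.5] | shift now [ 2.4 -0.4  0.5]
```

```bash
python3 -m jog '[{"rx":0,"ry":0,"rz":0,"dx":-5,"dy":0,"dz":0,"gripper":-1},{"rx":0,"ry":0,"rz":0,"dx":-12,"dy":0,"dz":0,"gripper":-1},{"rx":0,"ry":0,"rz":0,"dx":-25,"dy":0,"dz":0,"gripper":-1},{"rx":0,"ry":0,"rz":0,"dx":-30,"dy":0,"dz":0,"gripper":-1},{"rx":0,"ry":0,"rz":0,"dx":-10,"dy":0,"dz":0,"gripper":-1},{"rx":0,"ry":0,"rz":0,"dx":0,"dy":0,"dz":0,"gripper":-1}]'
python3 - <<'E'
from h import *
plan(474.9,-227,290,75)
snap("s2",["wrist"])
top_rect("s2",.036); top_rect("s2",.018)
E
```

```text
time_s: 11.38
eef_pos: [0.6465, -0.0103, 0.3023]
ee_rot: [0.522, 0.478, 0.521, -0.477]
force: [1.3, -0.4, 0.1]
grip_width: 0.49
t 11.38 tcp [646.5 -10.3 302.3] jaw 5.0 down [ 0.002  0.    -1.   ] grip 0.49 F [ 1.3 -0.4  0.1] j [ 0.21  0.51 -0.39  1.74  0.23  0.93 -0.19]
turn rad [ 0.3499 -0.0006 -0.0016] deg [20.05 -0.03 -0.09] | shift after turn (dx,dy,dz) [  12.3 -109.7  253.8] | shift now [  11.9 -190.   200.8]
z 0.036 2738 (array([645.9,  19.8]), array([52.3, 34.6]), 5.2)
z 0.036 468 (array([871.3, -42.7]), array([55.3,  3.3]), -88.7)
z 0.036 1 (array([870.1, -10.3]), array([0., 0.]), 0.0)
z 0.018 1046 (array([642.3,  24.1]), array([60.2, 47.5]), 9.2)
z 0.018 1011 (array([549.1, 112. ]), array([32.7, 28.4]), 6.4)
z 0.018 849 (array([871.3, -18.3]), array([103.4,   4. ]), -89.6)
```

View pics/wrist_s2.png

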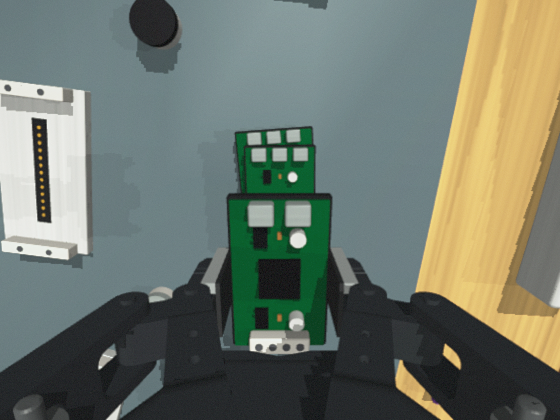

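```bash
python3 -m jog '[{"rx":0.044,"ry":0,"rz":0,"dx":0,"dy":-16,"dz":17,"gripper":-1},{"rx":0.044,"ry":0,"rz":0,"dx":0,"dy":-24,"dz":27,"gripper":-1},{"rx":0.044,"ry":0,"rz":0,"dx":0,"dy":-22,"dz":28,"gripper":-1},{"rx":0.044,"ry":0,"rz":0,"dx":0,"dy":-21,"dz":30,"gripper":-1},{"rx":0.044,"ry":0,"rz":0,"dx":0,"dy":-20,"dz":31,"gripper":-1},{"rx":0.044,"ry":0,"rz":0,"dx":0,"dy":-18,"dz":32,"gripper":-1},{"rx":0.044,"ry":0,"rz":0,"dx":0,"dy":-17,"dz":32,"gripper":-1},{"rx":0.044,"ry":0,"rz":0,"dx":0,"dy":-10,"dz":25,"gripper":-1},{"rx":0,"ry":0,"rz":0,"dx":0,"dy":0,"dz":0,"gripper":-1},{"rx":0,"ry":0,"rz":0,"dx":0,"dy":0,"dz":0,"gripper":-1}]'
python3 - <<'E'
from h import *
plan(474.9,-227,230,75)
E
```

```text
time_s: 12.27
eef_pos: [0.4713, -0.2289, 0.2932]
ee_rot: [-0.423, -0.564, -0.428, 0.565]
force: [-0.1, 1.1, -2.1]
grip_width: 0.494
t 12.27 tcp [ 471.3 -228.9  293.2] jaw -16.0 down [-0.005  0.005 -1.   ] grip 0.494 F [-0.1  1.1 -2.1] j [ 0.57  0.33 -0.28  2.03  0.12  0.8  -0.06]
turn rad [-0.0172 -0.0037  0.0065] deg [-0.98 -0.21  0.37] | shift after turn (dx,dy,dz) [63.2  3.  -2.8] | shift now [63.2  3.3 -2.6]
```

```bash
python3 -m jog '[{"rx":-0.017,"ry":-0.004,"rz":0.006,"dx":15,"dy":3,"dz":-2.5,"gripper":-1},{"rx":0,"ry":0,"rz":0,"dx":28,"dy":0,"dz":0,"gripper":-1},{"rx":0,"ry":0,"rz":0,"dx":18,"dy":0,"dz":0,"gripper":-1},{"rx":0,"ry":0,"rz":0,"dx":0,"dy":0,"dz":0,"gripper":-1},{"rx":0,"ry":0,"rz":0,"dx":0,"dy":0,"dz":0,"gripper":-1}]'
python3 - <<'E'
from h import *
plan(474.9,-227,188.5,75)
snap("s3",["wrist"])
z=arm.sense()["eef_pos"][2]
rel("s3",z-.1784,112,64,72,44)
E
```

```text
time_s: 12.68
eef_pos: [0.4761, -0.2252, 0.2291]
ee_rot: [0.431, 0.56, 0.432, -0.56]
force: [0.7, 0.3, -0.2]
grip_width: 0.494
t 12.68 tcp [ 476.1 -225.2  229.1] jaw -14.8 down [-0.     0.001 -1.   ] grip 0.494 F [ 0.7  0.3 -0.2] j [ 0.54  0.43 -0.26  2.06  0.18  0.67 -0.1 ]
turn rad [ 0.004  -0.0005  0.0003] deg [ 0.23 -0.03  0.02] | shift after turn (dx,dy,dz) [40.6 -0.7  2. ] | shift now [40.6 -0.7  2. ]
board top 10945 far end z [-35.2 -35.1 -34.8] y [-24.2  26.9]
cradle n 5746 y rng [-30.6  32.3] z far [-53.1 -53.  -52.9]
stop rect (tool z,y) (array([-48.1,   1.2]), array([48., 10.]), 89.8) centre if far stop: z= 3.0 y= 1.1
```

View pics/wrist_s3.png

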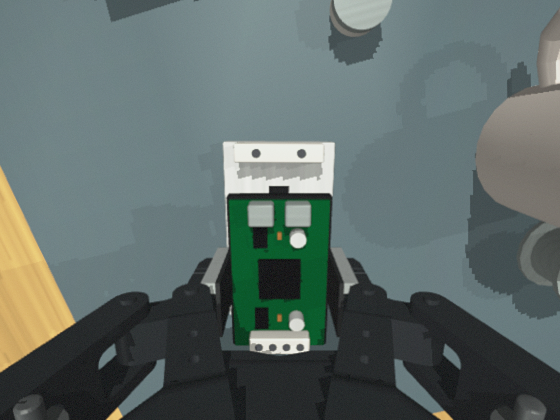

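```bash
python3 -m jog '[{"rx":0.002,"ry":0,"rz":0,"dx":14,"dy":1,"dz":2,"gripper":-1},{"rx":0,"ry":0,"rz":0,"dx":14,"dy":0,"dz":0,"gripper":-1},{"rx":0,"ry":0,"rz":0,"dx":5,"dy":0,"dz":0,"gripper":-1},{"rx":0,"ry":0,"rz":0,"dx":0,"dy":0,"dz":0,"gripper":-1},{"rx":0,"ry":0,"rz":0,"dx":0,"dy":0,"dz":0,"gripper":-1}]'
python3 - <<'E'
from h import *
plan(476.6,-227.4,188.5,75)
E
```

```text
time_s: 13.15
eef_pos: [0.4794, -0.2263, 0.2]
ee_rot: [0.433, 0.561, 0.43, -0.559]
force: [0.5, -0.8, -1.1]
grip_width: 0.49
t 13.15 tcp [ 479.4 -226.3  200. ] jaw -14.7 down [ 0.005 -0.001 -1.   ] grip 0.49 F [ 0.5 -0.8 -1.1] j [ 0.52  0.48 -0.25  2.07  0.2   0.6  -0.12]
turn rad [ 0.0051 -0.0003 -0.0052] deg [ 0.29 -0.02 -0.3 ] | shift after turn (dx,dy,dz) [11.5 -2.4  1.7] | shift now [11.4 -2.5  1.7]
```

```bash
python3 -m jog '[{"rx":0.005,"ry":0,"rz":-0.005,"dx":5,"dy":-2.5,"dz":1.5,"gripper":-1},{"rx":0,"ry":0,"rz":0,"dx":4,"dy":0,"dz":0,"gripper":-1},{"rx":0,"ry":0,"rz":0,"dx":0,"dy":0,"dz":0,"gripper":-1},{"rx":0,"ry":0,"rz":0,"dx":0,"dy":0,"dz":0,"gripper":-1}]'
python3 - <<'E'
from h import *
plan(476.6,-227.4,188.5,75)
E
```

```text
time_s: 13.48
eef_pos: [0.4771, -0.2274, 0.1928]
ee_rot: [0.431, 0.562, 0.429, -0.561]
force: [0.1, -1.1, -1.5]
grip_width: 0.49
t 13.48 tcp [ 477.1 -227.4  192.8] jaw -15.0 down [ 0.003 -0.001 -1.   ] grip 0.49 F [ 0.1 -1.1 -1.5] j [ 0.52  0.49 -0.24  2.08  0.2   0.59 -0.13]
turn rad [-0.0004  0.0003 -0.003 ] deg [-0.02  0.02 -0.17] | shift after turn (dx,dy,dz) [ 4.3 -0.5  0.1] | shift now [ 4.3 -0.5  0.1]
```

```bash
python3 -m jog '[{"rx":0,"ry":0,"rz":-0.003,"dx":3,"dy":-0.5,"dz":0,"gripper":-1},{"rx":0,"ry":0,"rz":0,"dx":2.5,"dy":0,"dz":0,"gripper":-1},{"rx":0,"ry":0,"rz":0,"dx":0,"dy":0,"dz":0,"gripper":-1}]'
python3 - <<'E'
from h import *
plan(476.6,-227.4,188.5,75)
E
```

```text
time_s: 13.73
eef_pos: [0.4768, -0.2275, 0.1876]
ee_rot: [-0.431, -0.561, -0.43, 0.561]
force: [-0.6, 1.0, 3.9]
grip_width: 0.491
t 13.73 tcp [ 476.8 -227.5  187.6] jaw -15.0 down [ 0.001 -0.001 -1.   ] grip 0.491 F [-0.6  1.   3.9] j [ 0.52  0.5  -0.24  2.08  0.21  0.58 -0.13]
turn rad [-0.0006  0.0007 -0.0007] deg [-0.03  0.04 -0.04] | shift after turn (dx,dy,dz) [-0.9 -0.2 -0. ] | shift now [-0.9 -0.2 -0. ]
```

```bash
python3 -m jog '[{"rx":0,"ry":0,"rz":0,"dx":0,"dy":0,"dz":0,"gripper":0.1},{"rx":0,"ry":0,"rz":0,"dx":0,"dy":0,"dz":0,"gripper":0.3},{"rx":0,"ry":0,"rz":0,"dx":0,"dy":0,"dz":0,"gripper":0.6},{"rx":0,"ry":0,"rz":0,"dx":0,"dy":0,"dz":0,"gripper":0.8},{"rx":0,"ry":0,"rz":0,"dx":0,"dy":0,"dz":0,"gripper":0.8},{"rx":0,"ry":0,"rz":0,"dx":-15,"dy":0,"dz":0,"gripper":0.8},{"rx":0,"ry":0,"rz":0,"dx":-30,"dy":0,"dz":0,"gripper":0.8},{"rx":0,"ry":0,"rz":0,"dx":-38,"dy":0,"dz":0,"gripper":0.8},{"rx":0,"ry":0,"rz":0,"dx":-10,"dy":0,"dz":0,"gripper":0.8},{"rx":0,"ry":0,"rz":0,"dx":0,"dy":0,"dz":0,"gripper":0.8}]'
python3 - <<'E'
from h import *
plan(648.4,-10,260,-84.2)
snap("s4")
E
```

```text
time_s: 14.57
eef_pos: [0.4764, -0.2269, 0.2822]
ee_rot: [-0.429, -0.56, -0.432, 0.562]
force: [0.9, -0.7, -0.6]
grip_width: 0.905
t 14.57 tcp [ 476.4 -226.9  282.2] jaw -15.0 down [-0.003  0.001 -1.   ] grip 0.905 F [ 0.9 -0.7 -0.6] j [ 0.56  0.35 -0.28  2.03  0.14  0.78 -0.07]
turn rad [-0.3629 -0.0011  0.0034] deg [-20.79  -0.06   0.19] | shift after turn (dx,dy,dz) [  22.2  193.  -198.4] | shift now [  22.   110.1 -254. ]
```

View pics/wrist_s4.png

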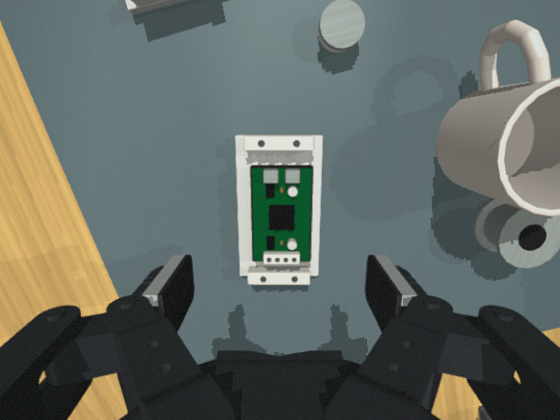

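```bash
python3 -m jog '[{"rx":-0.045,"ry":0,"rz":0,"dx":0,"dy":9,"dz":-21,"gripper":0.8},{"rx":-0.045,"ry":0,"rz":0,"dx":0,"dy":16,"dz":-33,"gripper":0.8},{"rx":-0.045,"ry":0,"rz":0,"dx":0,"dy":17,"dz":-33,"gripper":0.8},{"rx":-0.045,"ry":0,"rz":0,"dx":0,"dy":18,"dz":-32,"gripper":0.8},{"rx":-0.045,"ry":0,"rz":0,"dx":0,"dy":20,"dz":-31,"gripper":0.8},{"rx":-0.045,"ry":0,"rz":0,"dx":0,"dy":21,"dz":-30,"gripper":0.8},{"rx":-0.045,"ry":0,"rz":0,"dx":5,"dy":23,"dz":-28,"gripper":0.8},{"rx":-0.045,"ry":0,"rz":0,"dx":10,"dy":16,"dz":-17,"gripper":0.8},{"rx":0,"ry":0,"rz":0,"dx":5,"dy":4,"dz":-4,"gripper":0.8},{"rx":0,"ry":0,"rz":0,"dx":0,"dy":0,"dz":0,"gripper":0.8},{"rx":0,"ry":0,"rz":0,"dx":0,"dy":0,"dz":0,"gripper":0.8}]'
python3 - <<'E'
from h import *
plan(648.4,-10,230,-84.2)
snap("m1",["wrist"])
top_rect("m1",.036); top_rect("m1",.018)
E
```

```text
time_s: 15.58
eef_pos: [0.6443, -0.0023, 0.2385]
ee_rot: [0.519, 0.467, 0.535, -0.476]
force: [-1.0, -0.9, 1.2]
grip_width: 0.9
t 15.58 tcp [644.3  -2.3 238.5] jaw 6.3 down [-0.026  0.005 -1.   ] grip 0.9 F [-1.  -0.9  1.2] j [ 0.19  0.59 -0.38  1.77  0.27  0.85 -0.2 ]
turn rad [ 0.0092 -0.0081  0.0249] deg [ 0.53 -0.46  1.43] | shift after turn (dx,dy,dz) [8.5 3.3 8.1] | shift now [8.4 3.4 8.2]
z 0.036 12216 (array([648.4, -10.8]), array([95.6, 52.3]), -84.2)
z 0.018 2090 (array([646. ,  -3.1]), array([101.6,  60.2]), -80.8)
z 0.018 341 (array([467.9, -62.1]), array([26.2, 10.7]), -24.9)
z 0.018 338 (array([555.9, 104.6]), array([28.9, 10.2]), 42.0)
```

```bash
python3 -m jog '[{"rx":0.009,"ry":-0.008,"rz":0.025,"dx":8,"dy":3.5,"dz":8,"gripper":0.9},{"rx":0,"ry":0,"rz":0,"dx":18,"dy":0,"dz":0,"gripper":0.9},{"rx":0,"ry":0,"rz":0,"dx":0,"dy":0,"dz":0,"gripper":0.9},{"rx":0,"ry":0,"rz":0,"dx":0,"dy":0,"dz":0,"gripper":0.9}]'
python3 - <<'E'
from h import *
plan(648.4,-11,194.5,-84.2)
E
```

```text
time_s: 15.97
eef_pos: [0.6462, -0.0161, 0.2123]
ee_rot: [0.523, 0.475, 0.522, -0.477]
force: [-0.3, -0.5, 1.0]
grip_width: 0.946
t 15.97 tcp [646.2 -16.1 212.3] jaw 5.3 down [-0.    -0.003 -1.   ] grip 0.946 F [-0.3 -0.5  1. ] j [ 0.19  0.62 -0.36  1.79  0.3   0.78 -0.22]
turn rad [-0.0084  0.003   0.0004] deg [-0.48  0.17  0.03] | shift after turn (dx,dy,dz) [17.8  2.7 -4.8] | shift now [17.7  2.7 -4.9]
```

```bash
python3 -m jog '[{"rx":-0.008,"ry":0.003,"rz":0,"dx":9,"dy":2.5,"dz":-4.5,"gripper":0.9},{"rx":0,"ry":0,"rz":0,"dx":7,"dy":0,"dz":0,"gripper":0.9},{"rx":0,"ry":0,"rz":0,"dx":0,"dy":0,"dz":0,"gripper":0.9},{"rx":0,"ry":0,"rz":0,"dx":0,"dy":0,"dz":0,"gripper":0.9}]'
python3 - <<'E'
from h import *
plan(648.4,-11,194.5,-84.2)
E
```

```text
time_s: 16.3
eef_pos: [0.6482, -0.013, 0.1972]
ee_rot: [0.524, 0.475, 0.524, -0.475]
force: [0.3, -0.1, -1.1]
grip_width: 0.948
t 16.3 tcp [648.2 -13.  197.2] jaw 5.6 down [ 0.001 -0.    -1.   ] grip 0.948 F [ 0.3 -0.1 -1.1] j [ 0.18  0.64 -0.35  1.79  0.31  0.76 -0.23]
turn rad [-0.0027  0.0006 -0.001 ] deg [-0.16  0.03 -0.05] | shift after turn (dx,dy,dz) [ 2.7  0.4 -2. ] | shift now [ 2.7  0.4 -2. ]
```

```bash
python3 -m jog '[{"rx":-0.003,"ry":0,"rz":0,"dx":3,"dy":0,"dz":-2,"gripper":0.9},{"rx":0,"ry":0,"rz":0,"dx":0,"dy":0,"dz":0,"gripper":0.5},{"rx":0,"ry":0,"rz":0,"dx":0,"dy":0,"dz":0,"gripper":0.2},{"rx":0,"ry":0,"rz":0,"dx":0,"dy":0,"dz":0,"gripper":-1},{"rx":0,"ry":0,"rz":0,"dx":0,"dy":0,"dz":0,"gripper":-1},{"rx":0,"ry":0,"rz":0,"dx":0,"dy":0,"dz":0,"gripper":-1},{"rx":0,"ry":0,"rz":0,"dx":0,"dy":0,"dz":0,"gripper":-1}]'
python3 - <<'E'
from h import *
plan(648.4,-11,194.5,-84.2)
E
```

```text
time_s: 16.88
eef_pos: [0.6484, -0.0103, 0.1955]
ee_rot: [0.526, 0.474, 0.524, -0.473]
force: [0.1, -0.6, -0.7]
grip_width: 0.589
t 16.88 tcp [648.4 -10.3 195.5] jaw 5.9 down [ 0.002 -0.001 -1.   ] grip 0.589 F [ 0.1 -0.6 -0.7] j [ 0.18  0.64 -0.35  1.79  0.31  0.76 -0.23]
turn rad [ 0.0012  0.0008 -0.0024] deg [ 0.07  0.05 -0.14] | shift after turn (dx,dy,dz) [ 1.  -0.   0.7] | shift now [ 1.  -0.   0.7]
```

```bash
python3 -m jog '[{"rx":0,"ry":0,"rz":0,"dx":-5,"dy":0,"dz":0,"gripper":-1},{"rx":0,"ry":0,"rz":0,"dx":-12,"dy":0,"dz":0,"gripper":-1},{"rx":0,"ry":0,"rz":0,"dx":-25,"dy":0,"dz":0,"gripper":-1},{"rx":0,"ry":0,"rz":0,"dx":-25,"dy":0,"dz":0,"gripper":-1},{"rx":0,"ry":0,"rz":0,"dx":-5,"dy":0,"dz":0,"gripper":-1},{"rx":0,"ry":0,"rz":0,"dx":0,"dy":0,"dz":0,"gripper":-1}]'
python3 - <<'E'
from h import *
plan(451.8,-2,270,87.4)
snap("m2",["wrist"])
E
```

```text
time_s: 17.38
eef_pos: [0.6478, -0.0101, 0.2729]
ee_rot: [0.525, 0.474, 0.525, -0.473]
force: [0.3, 0.8, -0.5]
grip_width: 0.588
t 17.38 tcp [647.8 -10.1 272.9] jaw 5.9 down [ 0.001 -0.    -1.   ] grip 0.588 F [ 0.3  0.8 -0.5] j [ 0.2   0.55 -0.39  1.76  0.26  0.89 -0.19]
turn rad [ 0.1482  0.0002 -0.0009] deg [ 8.49  0.01 -0.05] | shift after turn (dx,dy,dz) [   2.9 -196.2    0.8] | shift now [   2.8 -194.1  -28.2]
```

View pics/wrist_m2.png

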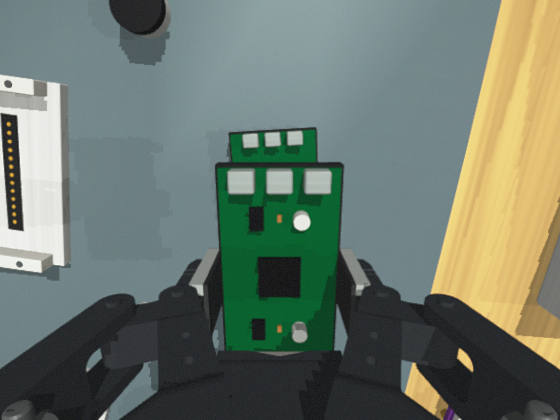

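```bash
python3 -m jog '[{"rx":0.025,"ry":0,"rz":0,"dx":0,"dy":-18,"dz":-3,"gripper":-1},{"rx":0.025,"ry":0,"rz":0,"dx":0,"dy":-32,"dz":-3,"gripper":-1},{"rx":0.025,"ry":0,"rz":0,"dx":0,"dy":-35,"dz":-3,"gripper":-1},{"rx":0.025,"ry":0,"rz":0,"dx":0,"dy":-35,"dz":-2,"gripper":-1},{"rx":0.025,"ry":0,"rz":0,"dx":0,"dy":-35,"dz":-1,"gripper":-1},{"rx":0.023,"ry":0,"rz":0,"dx":0,"dy":-30,"dz":0,"gripper":-1},{"rx":0,"ry":0,"rz":0,"dx":0,"dy":-5,"dz":0,"gripper":-1},{"rx":0,"ry":0,"rz":0,"dx":0,"dy":0,"dz":0,"gripper":-1},{"rx":0,"ry":0,"rz":0,"dx":0,"dy":0,"dz":0,"gripper":-1}]'
python3 - <<'E'
from h import *
plan(451.8,-2,225,87.4)
E
```

```text
time_s: 18.18
eef_pos: [0.4464, -0.0048, 0.2668]
ee_rot: [-0.485, -0.512, -0.487, 0.515]
force: [0.8, 0.1, -1.5]
grip_width: 0.587
t 18.18 tcp [446.4  -4.8 266.8] jaw -3.1 down [-0.005 -0.001 -1.   ] grip 0.587 F [ 0.8  0.1 -1.5] j [ 0.23  0.28 -0.41  2.2   0.17  0.7  -0.35]
turn rad [-0.0081  0.0008  0.0047] deg [-0.46  0.04  0.27] | shift after turn (dx,dy,dz) [41.8  5.3 -3.1] | shift now [41.8  5.4 -3.1]
```

```bash
python3 -m jog '[{"rx":-0.008,"ry":0,"rz":0.005,"dx":14,"dy":4,"dz":-3,"gripper":-1},{"rx":0,"ry":0,"rz":0,"dx":22,"dy":0,"dz":0,"gripper":-1},{"rx":0,"ry":0,"rz":0,"dx":3,"dy":0,"dz":0,"gripper":-1},{"rx":0,"ry":0,"rz":0,"dx":0,"dy":0,"dz":0,"gripper":-1},{"rx":0,"ry":0,"rz":0,"dx":0,"dy":0,"dz":0,"gripper":-1}]'
python3 - <<'E'
from h import *
plan(451.8,-2,187.5,87.4)
snap("m3",["wrist"])
z=arm.sense()["eef_pos"][2]
rel("m3",z-.1775,136,72,96,52)
E
```

```text
time_s: 18.6
eef_pos: [0.455, -0.0018, 0.2268]
ee_rot: [0.489, 0.512, 0.488, -0.51]
force: [-0.5, 0.3, -1.0]
grip_width: 0.586
t 18.6 tcp [455.   -1.8 226.8] jaw -2.6 down [ 0.002  0.001 -1.   ] grip 0.586 F [-0.5  0.3 -1. ] j [ 0.2   0.36 -0.39  2.21  0.24  0.6  -0.41]
turn rad [ 0.0007 -0.0007 -0.0024] deg [ 0.04 -0.04 -0.14] | shift after turn (dx,dy,dz) [39.3 -3.2  0.4] | shift now [39.3 -3.3  0.4]
board top 18028 far end z [-48.  -47.8 -47.1] y [-24.9  27. ]
cradle n 6304 y rng [-37.8  33. ] z far [-66.7 -66.7 -66.4]
stop rect (tool z,y) (array([-61.8,  -2.2]), array([56.2, 10.1]), -89.9) centre if far stop: z= 1.0 y= -2.2
```

View pics/wrist_m3.png

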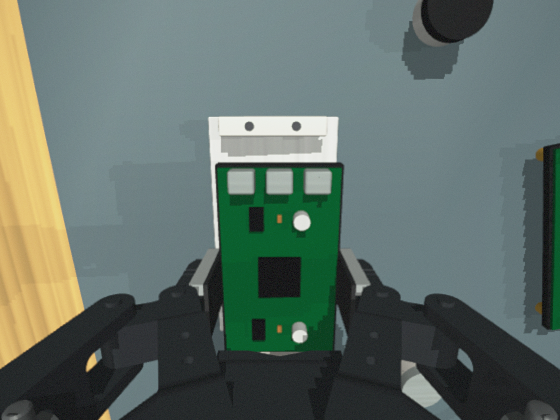

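```bash
python3 -m jog '[{"rx":0,"ry":0,"rz":-0.002,"dx":14,"dy":-3.5,"dz":1,"gripper":-1},{"rx":0,"ry":0,"rz":0,"dx":13,"dy":-1,"dz":0,"gripper":-1},{"rx":0,"ry":0,"rz":0,"dx":3,"dy":0,"dz":0,"gripper":-1},{"rx":0,"ry":0,"rz":0,"dx":0,"dy":0,"dz":0,"gripper":-1},{"rx":0,"ry":0,"rz":0,"dx":0,"dy":0,"dz":0,"gripper":-1}]'
python3 - <<'E'
from h import *
plan(452.2,-2.8,187.5,87.4)
E
```

```text
time_s: 19.07
eef_pos: [0.4532, -0.0026, 0.1999]
ee_rot: [0.49, 0.513, 0.487, -0.509]
force: [0.5, 0.1, -1.7]
grip_width: 0.585
t 19.07 tcp [453.2  -2.6 199.9] jaw -2.6 down [ 0.006  0.001 -1.   ] grip 0.585 F [ 0.5  0.1 -1.7] j [ 0.17  0.41 -0.36  2.23  0.28  0.54 -0.44]
turn rad [-0.0001 -0.001  -0.0062] deg [-0.01 -0.06 -0.36] | shift after turn (dx,dy,dz) [12.4 -1.   0.3] | shift now [12.4 -1.1  0.3]
```

```bash
python3 -m jog '[{"rx":0,"ry":-0.001,"rz":-0.006,"dx":6,"dy":-1.5,"dz":0,"gripper":-1},{"rx":0,"ry":0,"rz":0,"dx":4,"dy":0,"dz":0,"gripper":-1},{"rx":0,"ry":0,"rz":0,"dx":0,"dy":0,"dz":0,"gripper":-1},{"rx":0,"ry":0,"rz":0,"dx":0,"dy":0,"dz":0,"gripper":-1}]'
python3 - <<'E'
from h import *
plan(452.2,-2.8,187.5,87.4)
E
```

```text
time_s: 19.4
eef_pos: [0.4526, -0.0025, 0.191]
ee_rot: [0.489, 0.512, 0.488, -0.511]
force: [-0.3, -0.0, -0.5]
grip_width: 0.586
t 19.4 tcp [452.6  -2.5 191. ] jaw -2.6 down [ 0.003 -0.    -1.   ] grip 0.586 F [-0.3 -0.  -0.5] j [ 0.17  0.42 -0.35  2.24  0.29  0.52 -0.46]
turn rad [-0.0004  0.0001 -0.0027] deg [-0.02  0.01 -0.15] | shift after turn (dx,dy,dz) [ 3.5 -0.4  0.3] | shift now [ 3.5 -0.4  0.3]
```

```bash
python3 -m jog '[{"rx":0,"ry":0,"rz":-0.002,"dx":2.5,"dy":0,"dz":0,"gripper":-1},{"rx":0,"ry":0,"rz":0,"dx":2,"dy":0,"dz":0,"gripper":-1},{"rx":0,"ry":0,"rz":0,"dx":0,"dy":0,"dz":0,"gripper":-1}]'
python3 - <<'E'
from h import *
plan(452.2,-2.8,187.5,87.4)
E
```

```text
time_s: 19.65
eef_pos: [0.4529, -0.0025, 0.1869]
ee_rot: [0.489, 0.512, 0.488, -0.511]
force: [-4.4, 0.1, 11.7]
grip_width: 0.588
t 19.65 tcp [452.9  -2.5 186.9] jaw -2.6 down [ 0.001 -0.001 -1.   ] grip 0.588 F [-4.4  0.1 11.7] j [ 0.16  0.43 -0.35  2.24  0.3   0.51 -0.46]
turn rad [-0.0006  0.0005 -0.0012] deg [-0.03  0.03 -0.07] | shift after turn (dx,dy,dz) [-0.6 -0.6  0.3] | shift now [-0.6 -0.6  0.3]
```

Seated (about 12 N); release and lift.

```bash
python3 -m jog '[{"rx":0,"ry":0,"rz":0,"dx":-0.5,"dy":0,"dz":0,"gripper":0.3},{"rx":0,"ry":0,"rz":0,"dx":0,"dy":0,"dz":0,"gripper":0.5},{"rx":0,"ry":0,"rz":0,"dx":0,"dy":0,"dz":0,"gripper":0.8},{"rx":0,"ry":0,"rz":0,"dx":0,"dy":0,"dz":0,"gripper":1},{"rx":0,"ry":0,"rz":0,"dx":0,"dy":0,"dz":0,"gripper":1},{"rx":0,"ry":0,"rz":0,"dx":-15,"dy":0,"dz":0,"gripper":1},{"rx":0,"ry":0,"rz":0,"dx":-30,"dy":0,"dz":0,"gripper":1},{"rx":0,"ry":0,"rz":0,"dx":-30,"dy":0,"dz":0,"gripper":1},{"rx":0,"ry":0,"rz":0,"dx":0,"dy":0,"dz":0,"gripper":1},{"rx":0,"ry":0,"rz":0,"dx":0,"dy":0,"dz":0,"gripper":1}]'
python3 - <<'E'
from h import *
plan(647,-13,230,-80.9)
snap("m4")
E
```

```text
time_s: 20.48
eef_pos: [0.4524, -0.0021, 0.2642]
ee_rot: [-0.488, -0.511, -0.489, 0.512]
force: [0.2, 0.1, -0.2]
grip_width: 1.001
t 20.48 tcp [452.4  -2.1 264.2] jaw -2.6 down [-0.002  0.    -1.   ] grip 1.001 F [ 0.2  0.1 -0.2] j [ 0.23  0.29 -0.42  2.19  0.18  0.69 -0.36]
turn rad [-0.2038 -0.0003  0.0021] deg [-11.68  -0.02   0.12] | shift after turn (dx,dy,dz) [ 34.2 190.5  41.5] | shift now [ 33.8 195.    2.1]
```

View pics/wrist_m4.png

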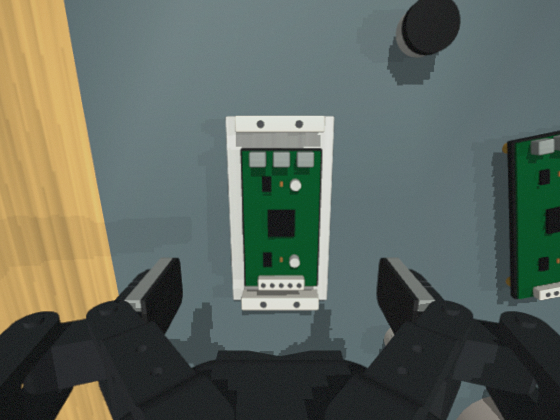

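```bash
python3 -m jog '[{"rx":-0.03,"ry":0,"rz":0,"dx":0,"dy":18,"dz":1,"gripper":1},{"rx":-0.03,"ry":0,"rz":0,"dx":0,"dy":32,"dz":2,"gripper":1},{"rx":-0.03,"ry":0,"rz":0,"dx":0,"dy":35,"dz":3,"gripper":1},{"rx":-0.03,"ry":0,"rz":0,"dx":3,"dy":35,"dz":4,"gripper":1},{"rx":-0.03,"ry":0,"rz":0,"dx":4,"dy":35,"dz":5,"gripper":1},{"rx":-0.03,"ry":0,"rz":0,"dx":6,"dy":25,"dz":5,"gripper":1},{"rx":-0.02,"ry":0,"rz":0,"dx":6,"dy":6,"dz":0,"gripper":1},{"rx":0,"ry":0,"rz":0,"dx":0,"dy":0,"dz":0,"gripper":1},{"rx":0,"ry":0,"rz":0,"dx":0,"dy":0,"dz":0,"gripper":1}]'
python3 - <<'E'
from h import *
plan(647,-12,220,-80.9)
snap("l1",["wrist"])
top_rect("l1",.018)
E
```

```text
time_s: 21.33
eef_pos: [0.6429, -0.0155, 0.2298]
ee_rot: [0.535, 0.452, 0.544, -0.462]
force: [0.3, 0.2, 0.5]
grip_width: 0.998
t 21.33 tcp [642.9 -15.5 229.8] jaw 9.5 down [-0.018 -0.002 -1.   ] grip 0.998 F [0.3 0.2 0.5] j [ 0.21  0.6  -0.39  1.78  0.3   0.84 -0.15]
turn rad [ 0.0064 -0.0009  0.0182] deg [ 0.37 -0.05  1.04] | shift after turn (dx,dy,dz) [ 9.8  4.6 -2.8] | shift now [ 9.8  4.8 -2.8]
z 0.018 17753 (array([647.2, -11.2]), array([119.1,  60.4]), -80.9)
z 0.018 239 (array([483.2,  58.9]), array([9.9, 3.2]), 87.3)
z 0.018 220 (array([475.5, -64.5]), array([13.8,  7.8]), -52.1)
```

View pics/wrist_l1.png

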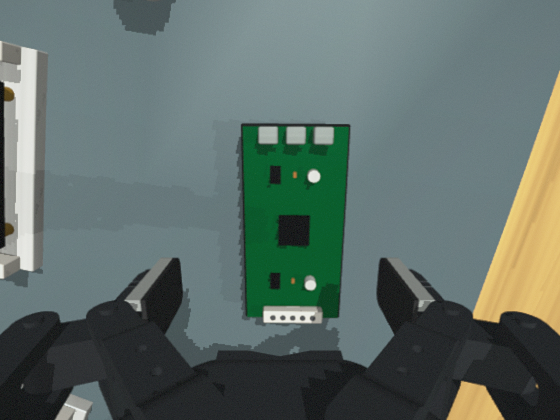

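```bash
python3 -m jog '[{"rx":0.006,"ry":0,"rz":0.018,"dx":12,"dy":4.5,"dz":-3,"gripper":1},{"rx":0,"ry":0,"rz":0,"dx":22,"dy":0,"dz":0,"gripper":1},{"rx":0,"ry":0,"rz":0,"dx":4,"dy":0,"dz":0,"gripper":1},{"rx":0,"ry":0,"rz":0,"dx":0,"dy":0,"dz":0,"gripper":1},{"rx":0,"ry":0,"rz":0,"dx":0,"dy":0,"dz":0,"gripper":1}]'
python3 - <<'E'
from h import *
plan(647,-11.5,173,-80.9)
E
```

```text
time_s: 21.8
eef_pos: [0.6419, -0.0112, 0.1926]
ee_rot: [0.537, 0.459, 0.538, -0.46]
force: [0.3, 0.6, 0.0]
grip_width: 0.999
t 21.8 tcp [641.9 -11.2 192.6] jaw 9.0 down [-0.002 -0.    -1.   ] grip 0.999 F [0.3 0.6 0. ] j [ 0.19  0.64 -0.37  1.81  0.32  0.75 -0.19]
turn rad [-0.0012 -0.      0.0018] deg [-0.07 -0.    0.1 ] | shift after turn (dx,dy,dz) [19.6  5.   1.1] | shift now [19.6  5.   1.1]
```

```bash
python3 -m jog '[{"rx":0,"ry":0,"rz":0.002,"dx":4,"dy":5,"dz":1,"gripper":1},{"rx":0,"ry":0,"rz":0,"dx":9,"dy":0,"dz":0,"gripper":1},{"rx":0,"ry":0,"rz":0,"dx":4,"dy":0,"dz":0,"gripper":1},{"rx":0,"ry":0,"rz":0,"dx":0,"dy":0,"dz":0,"gripper":1},{"rx":0,"ry":0,"rz":0,"dx":0,"dy":0,"dz":0,"gripper":1}]'
python3 - <<'E'
from h import *
plan(647,-11.5,173,-80.9)
snap("l2",["wrist"])
E
```

```text
time_s: 22.22
eef_pos: [0.6479, -0.0116, 0.1774]
ee_rot: [0.539, 0.46, 0.537, -0.459]
force: [-0.1, 0.4, -0.8]
grip_width: 1.001
t 22.22 tcp [647.9 -11.6 177.4] jaw 9.0 down [ 0.004 -0.    -1.   ] grip 1.001 F [-0.1  0.4 -0.8] j [ 0.19  0.67 -0.36  1.8   0.34  0.73 -0.2 ]
turn rad [-0.002   0.001  -0.0037] deg [-0.11  0.06 -0.21] | shift after turn (dx,dy,dz) [ 4.4 -0.8 -0.3] | shift now [ 4.4 -0.8 -0.3]
```

View pics/wrist_l2.png

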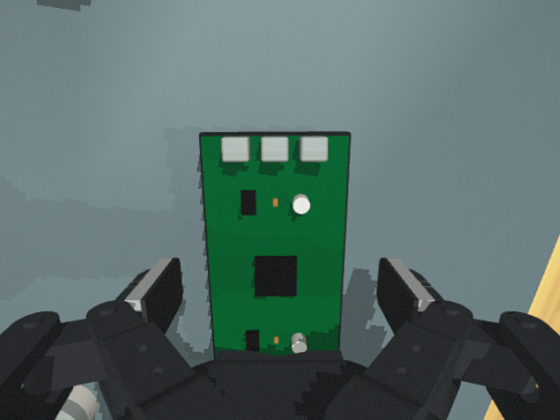

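```bash
python3 -m jog '[{"rx":-0.002,"ry":0,"rz":-0.003,"dx":4.5,"dy":-1,"dz":0,"gripper":1},{"rx":0,"ry":0,"rz":0,"dx":0.5,"dy":0,"dz":0,"gripper":0.7},{"rx":0,"ry":0,"rz":0,"dx":0,"dy":0,"dz":0,"gripper":0.5},{"rx":0,"ry":0,"rz":0,"dx":0,"dy":0,"dz":0,"gripper":-1},{"rx":0,"ry":0,"rz":0,"dx":0,"dy":0,"dz":0,"gripper":-1},{"rx":0,"ry":0,"rz":0,"dx":0,"dy":0,"dz":0,"gripper":-1},{"rx":0,"ry":0,"rz":0,"dx":0,"dy":0,"dz":0,"gripper":-1}]'
python3 - <<'E'
from h import *
plan(647,-11.5,173,-80.9)
E
```

```text
time_s: 22.85
eef_pos: [0.6468, -0.0119, 0.1729]
ee_rot: [0.539, 0.459, 0.538, -0.459]
force: [1.4, 0.3, -1.9]
grip_width: 0.682
t 22.85 tcp [646.8 -11.9 172.9] jaw 9.1 down [ 0.001 -0.001 -1.   ] grip 0.682 F [ 1.4  0.3 -1.9] j [ 0.18  0.68 -0.36  1.8   0.34  0.73 -0.2 ]
turn rad [ 0.      0.0013 -0.0006] deg [ 0.    0.08 -0.03] | shift after turn (dx,dy,dz) [-0.1  0.3 -0.3] | shift now [-0.1  0.3 -0.3]
```

```bash
python3 -m jog '[{"rx":0,"ry":0,"rz":0,"dx":-5,"dy":0,"dz":0,"gripper":-1},{"rx":0,"ry":0,"rz":0,"dx":-12,"dy":0,"dz":0,"gripper":-1},{"rx":0,"ry":0,"rz":0,"dx":-22,"dy":0,"dz":0,"gripper":-1},{"rx":0,"ry":0,"rz":0,"dx":-22,"dy":0,"dz":0,"gripper":-1},{"rx":0,"ry":0,"rz":0,"dx":-10,"dy":0,"dz":0,"gripper":-1},{"rx":0,"ry":0,"rz":0,"dx":0,"dy":0,"dz":0,"gripper":-1}]'
python3 - <<'E'
from h import *
plan(648,237.5,250,84.5)
snap("l3",["wrist"])
E
```

```text
time_s: 23.35
eef_pos: [0.6462, -0.0115, 0.2487]
ee_rot: [0.538, 0.458, 0.538, -0.459]
force: [1.0, -0.6, -1.7]
grip_width: 0.677
t 23.35 tcp [646.2 -11.5 248.7] jaw 9.1 down [-0.001 -0.001 -1.   ] grip 0.677 F [ 1.  -0.6 -1.7] j [ 0.21  0.58 -0.4   1.77  0.29  0.85 -0.16]
turn rad [0.2555 0.0008 0.0013] deg [14.64  0.05  0.07] | shift after turn (dx,dy,dz) [  -1.3  -22.1 -248. ] | shift now [  -1.5   41.3 -245.6]
```

View pics/wrist_l3.png

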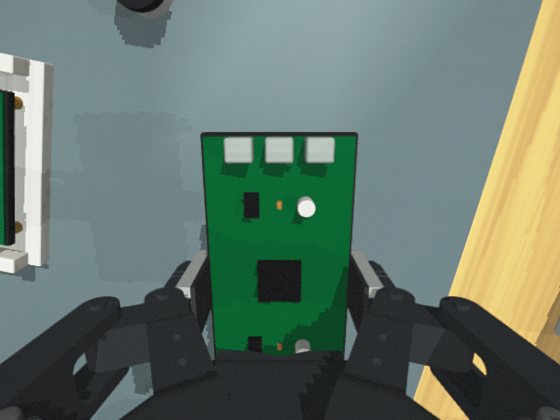

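```bash
python3 -m jog '[{"rx":0.032,"ry":0,"rz":0,"dx":0,"dy":3,"dz":-18,"gripper":-1},{"rx":0.032,"ry":0,"rz":0,"dx":0,"dy":4,"dz":-32,"gripper":-1},{"rx":0.032,"ry":0,"rz":0,"dx":0,"dy":3,"dz":-34,"gripper":-1},{"rx":0.032,"ry":0,"rz":0,"dx":0,"dy":2,"dz":-34,"gripper":-1},{"rx":0.032,"ry":0,"rz":0,"dx":0,"dy":0,"dz":-34,"gripper":-1},{"rx":0.032,"ry":0,"rz":0,"dx":0,"dy":-1,"dz":-34,"gripper":-1},{"rx":0.032,"ry":0,"rz":0,"dx":0,"dy":-1,"dz":-34,"gripper":-1},{"rx":0.03,"ry":0,"rz":0,"dx":0,"dy":-1,"dz":-22,"gripper":-1},{"rx":0,"ry":0,"rz":0,"dx":0,"dy":0,"dz":0,"gripper":-1},{"rx":0,"ry":0,"rz":0,"dx":0,"dy":0,"dz":0,"gripper":-1}]'
python3 - <<'E'
from h import *
plan(648,237.5,225,84.5)
E
```

```text
time_s: 24.23
eef_pos: [0.643, 0.2381, 0.2363]
ee_rot: [-0.47, -0.523, -0.472, 0.532]
force: [0.6, -0.5, -1.9]
grip_width: 0.678
t 24.23 tcp [643.  238.1 236.3] jaw -6.5 down [-0.011 -0.005 -1.   ] grip 0.678 F [ 0.6 -0.5 -1.9] j [-0.21  0.64 -0.34  1.68  0.26  0.88 -0.77]
turn rad [-0.017   0.0066  0.0104] deg [-0.98  0.38  0.6 ] | shift after turn (dx,dy,dz) [11.3  5.   0.1] | shift now [11.3  5.2 -0.1]
```

```bash
python3 -m jog '[{"rx":-0.017,"ry":0.007,"rz":0.01,"dx":8,"dy":5,"dz":0,"gripper":-1},{"rx":0,"ry":0,"rz":0,"dx":6,"dy":0,"dz":0,"gripper":-1},{"rx":0,"ry":0,"rz":0,"dx":0,"dy":0,"dz":0,"gripper":-1},{"rx":0,"ry":0,"rz":0,"dx":0,"dy":0,"dz":0,"gripper":-1}]'
python3 - <<'E'
from h import *
plan(648,237.5,183,84.5)
snap("l4",["wrist"])
z=arm.sense()["eef_pos"][2]
rel("l4",z-.173,160,80,120,60)
E
```

```text
time_s: 24.57
eef_pos: [0.6482, 0.2341, 0.218]
ee_rot: [-0.476, -0.522, -0.476, 0.524]
force: [0.8, -0.1, -1.3]
grip_width: 0.681
t 24.57 tcp [648.2 234.1 218. ] jaw -5.4 down [-0.002 -0.001 -1.   ] grip 0.681 F [ 0.8 -0.1 -1.3] j [-0.2   0.67 -0.34  1.68  0.28  0.84 -0.75]
turn rad [0.001  0.0016 0.0017] deg [0.06 0.09 0.1 ] | shift after turn (dx,dy,dz) [35.  -0.6 -3.4] | shift now [35.  -0.5 -3.4]
board top 26657 far end z [-60.3 -60.  -59.3] y [-28.5  30.7]
cradle n 8165 y rng [-37.5  40.1] z far [-83.9 -83.9 -83.6]
stop rect (tool z,y) (array([-79. ,   1.2]), array([63.9, 10.1]), -89.9) centre if far stop: z= -4.0 y= 1.3
```

View pics/wrist_l4.png

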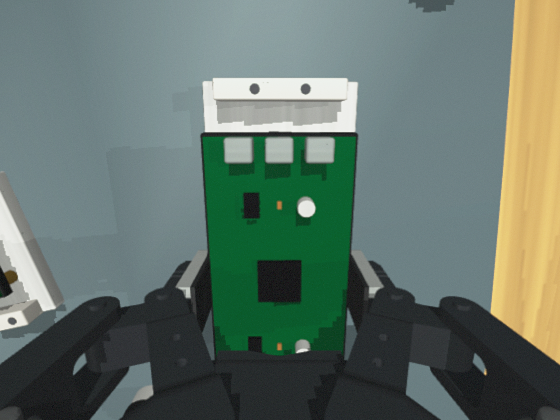

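```bash
python3 -m jog '[{"rx":0.001,"ry":0.001,"rz":0.002,"dx":6,"dy":0,"dz":-4,"gripper":-1},{"rx":0,"ry":0,"rz":0,"dx":12,"dy":0,"dz":0,"gripper":-1},{"rx":0,"ry":0,"rz":0,"dx":5,"dy":0,"dz":0,"gripper":-1},{"rx":0,"ry":0,"rz":0,"dx":0,"dy":0,"dz":0,"gripper":-1},{"rx":0,"ry":0,"rz":0,"dx":0,"dy":0,"dz":0,"gripper":-1}]'
python3 - <<'E'
from h import *
plan(649,237.9,183,84.5)
E
```

```text
time_s: 25.03
eef_pos: [0.6491, 0.2359, 0.1924]
ee_rot: [-0.475, -0.524, -0.474, 0.525]
force: [0.7, -0.5, -0.7]
grip_width: 0.676
t 25.03 tcp [649.1 235.9 192.4] jaw -5.7 down [ 0.    -0.002 -1.   ] grip 0.676 F [ 0.7 -0.5 -0.7] j [-0.21  0.7  -0.33  1.69  0.29  0.8  -0.77]
turn rad [-0.0035  0.0015 -0.0004] deg [-0.2   0.08 -0.02] | shift after turn (dx,dy,dz) [ 9.4 -0.3 -2. ] | shift now [ 9.4 -0.3 -2. ]
```

```bash
python3 -m jog '[{"rx":-0.003,"ry":0.001,"rz":0,"dx":4,"dy":0,"dz":-2,"gripper":-1},{"rx":0,"ry":0,"rz":0,"dx":2.5,"dy":0,"dz":0,"gripper":-1},{"rx":0,"ry":0,"rz":0,"dx":0,"dy":0,"dz":0,"gripper":-1},{"rx":0,"ry":0,"rz":0,"dx":0,"dy":0,"dz":0,"gripper":-1}]'
python3 - <<'E'
from h import *
plan(649,237.9,183,84.5)
E
```

```text
time_s: 25.37
eef_pos: [0.6494, 0.2384, 0.1854]
ee_rot: [0.476, 0.523, 0.475, -0.523]
force: [-1.2, -0.2, -2.3]
grip_width: 0.68
t 25.37 tcp [649.4 238.4 185.4] jaw -5.5 down [ 0. -0. -1.] grip 0.68 F [-1.2 -0.2 -2.3] j [-0.21  0.71 -0.33  1.69  0.3   0.79 -0.77]
turn rad [ 0.0002  0.0001 -0.0005] deg [ 0.01  0.01 -0.03] | shift after turn (dx,dy,dz) [ 2.4 -0.3  0.5] | shift now [ 2.4 -0.3  0.5]
```

```bash
python3 -m jog '[{"rx":0,"ry":0,"rz":0,"dx":2,"dy":0,"dz":0,"gripper":-1},{"rx":0,"ry":0,"rz":0,"dx":1.5,"dy":0,"dz":0,"gripper":-1},{"rx":0,"ry":0,"rz":0,"dx":0,"dy":0,"dz":0,"gripper":-1}]'
python3 - <<'E'
from h import *
plan(649,237.9,183,84.5)
E
```

```text
time_s: 25.62
eef_pos: [0.6496, 0.2386, 0.183]
ee_rot: [0.476, 0.524, 0.475, -0.523]
force: [-0.2, -0.3, -2.2]
grip_width: 0.679
t 25.62 tcp [649.6 238.6 183. ] jaw -5.5 down [ 0.002  0.    -1.   ] grip 0.679 F [-0.2 -0.3 -2.2] j [-0.22  0.71 -0.32  1.69  0.3   0.79 -0.77]
turn rad [ 0.0002 -0.0002 -0.0015] deg [ 0.01 -0.01 -0.09] | shift after turn (dx,dy,dz) [-0.  -0.5  0.7] | shift now [-0.  -0.5  0.7]
```

```bash
python3 -m jog '[{"rx":0,"ry":0,"rz":-0.001,"dx":2,"dy":0,"dz":0,"gripper":-1},{"rx":0,"ry":0,"rz":0,"dx":1,"dy":0,"dz":0,"gripper":-1},{"rx":0,"ry":0,"rz":0,"dx":0,"dy":0,"dz":0,"gripper":-1}]'
python3 - <<'E'
from h import *
plan(649,237.9,183,84.5)
E
```

```text
time_s: 25.87
eef_pos: [0.6497, 0.2387, 0.1833]
ee_rot: [0.476, 0.524, 0.475, -0.523]
force: [-0.3, -0.1, -1.8]
grip_width: 0.68
t 25.87 tcp [649.7 238.7 183.3] jaw -5.5 down [ 0.002 -0.    -1.   ] grip 0.68 F [-0.3 -0.1 -1.8] j [-0.22  0.71 -0.32  1.69  0.3   0.79 -0.78]
turn rad [-0.0002  0.0002 -0.002 ] deg [-0.01  0.01 -0.11] | shift after turn (dx,dy,dz) [ 0.3 -0.7  0.9] | shift now [ 0.3 -0.7  0.9]
```

```bash
python3 -m jog '[{"rx":0,"ry":0,"rz":-0.001,"dx":4,"dy":0,"dz":0,"gripper":-1},{"rx":0,"ry":0,"rz":0,"dx":0,"dy":0,"dz":0,"gripper":-1}]'
python3 - <<'E'
from h import *
plan(649,237.9,183,84.5)
E
```

```text
time_s: 26.03
eef_pos: [0.6504, 0.2391, 0.1834]
ee_rot: [0.476, 0.525, 0.474, -0.523]
force: [-0.9, 1.2, -1.8]
grip_width: 0.681
t 26.03 tcp [650.4 239.1 183.4] jaw -5.5 down [ 0.004 -0.    -1.   ] grip 0.681 F [-0.9  1.2 -1.8] j [-0.22  0.71 -0.32  1.69  0.3   0.79 -0.78]
turn rad [-0.0007 -0.0002 -0.0038] deg [-0.04 -0.01 -0.22] | shift after turn (dx,dy,dz) [ 0.4 -1.3  1.3] | shift now [ 0.4 -1.3  1.3]
```

```bash
python3 - <<'E'
from h import *
snap("l5")
f=np.load("wrist_l5.npz"); info={k:f[k] for k in f if k not in("d","im")}; P=cloud(info,f["d"])
z=P[...,2]; im=f["im"]
print("board z",np.median(z[200:230,270:290]).round(4), "mat",np.median(z[20:40,280:300]).round(4), "deck",[z[r,280].round(4) for r in range(60,140,8)])
plan(649,237.9,180,84.5)
s=cv2.resize(cv2.imread("pics/side_l5.png")[90:230,80:300],None,fx=3,fy=3); cv2.imwrite("pics/side_l5z.png",s)
E
```

```text
board z 0.0303 mat 0.0024 deck [np.float64(0.0035), np.float64(0.0029), np.float64(0.002), np.float64(0.0259), np.float64(0.0245), np.float64(0.0255), np.float64(0.0257), np.float64(0.0107), np.float64(0.0112), np.float64(0.0267)]
t 26.13 tcp [650.6 239.1 182.8] jaw -5.5 down [ 0.004  0.    -1.   ] grip 0.678 F [ 0.5 -0.1 10.7] j [-0.22  0.71 -0.32  1.69  0.3   0.79 -0.78]
turn rad [-0.0006 -0.0008 -0.0041] deg [-0.03 -0.04 -0.24] | shift after turn (dx,dy,dz) [ 2.8 -1.5  1.4] | shift now [ 2.8 -1.5  1.4]
```

View pics/wrist_l5.png

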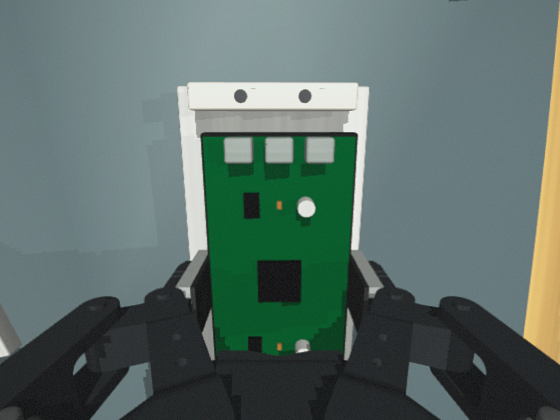

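View pics/side_l5z.png

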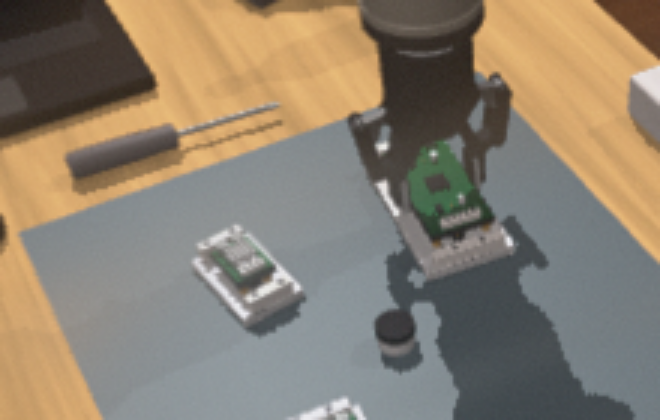

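```bash
python3 -m jog '[{"rx":0,"ry":0,"rz":0,"dx":-0.5,"dy":0,"dz":0,"gripper":0.45},{"rx":0,"ry":0,"rz":0,"dx":0,"dy":0,"dz":0,"gripper":0.7},{"rx":0,"ry":0,"rz":0,"dx":0,"dy":0,"dz":0,"gripper":1},{"rx":0,"ry":0,"rz":0,"dx":0,"dy":0,"dz":0,"gripper":1},{"rx":0,"ry":0,"rz":0,"dx":0,"dy":0,"dz":0,"gripper":1},{"rx":0,"ry":0,"rz":0,"dx":-15,"dy":0,"dz":0,"gripper":1},{"rx":0,"ry":0,"rz":0,"dx":-30,"dy":0,"dz":0,"gripper":1},{"rx":0,"ry":0,"rz":0,"dx":-38,"dy":0,"dz":0,"gripper":1},{"rx":0,"ry":0,"rz":0,"dx":-38,"dy":0,"dz":0,"gripper":1},{"rx":0,"ry":0,"rz":0,"dx":-38,"dy":0,"dz":0,"gripper":1},{"rx":0,"ry":0,"rz":0,"dx":0,"dy":0,"dz":0,"gripper":1}]'
python3 - <<'E'
from h import *
plan(649,237.9,180,84.5)
snap("f",["wrist","top","side"])
E
```

```text
time_s: 27.05
eef_pos: [0.6488, 0.2391, 0.3494]
ee_rot: [-0.475, -0.522, -0.476, 0.524]
force: [1.6, 1.0, 0.0]
grip_width: 1.0
t 27.05 tcp [648.8 239.1 349.4] jaw -5.5 down [-0.002 -0.001 -1.   ] grip 1.0 F [1.6 1.  0. ] j [-0.18  0.53 -0.38  1.59  0.21  1.06 -0.71]
turn rad [0.0009 0.0009 0.0021] deg [0.05 0.05 0.12] | shift after turn (dx,dy,dz) [169.4   0.3   1.2] | shift now [169.4   0.6   1. ]
```

View pics/wrist_f.png

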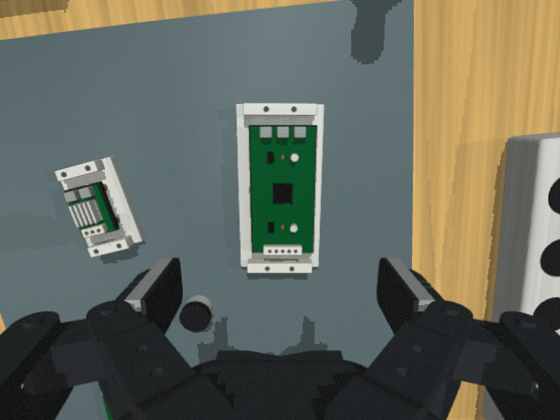

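View pics/top_f.png

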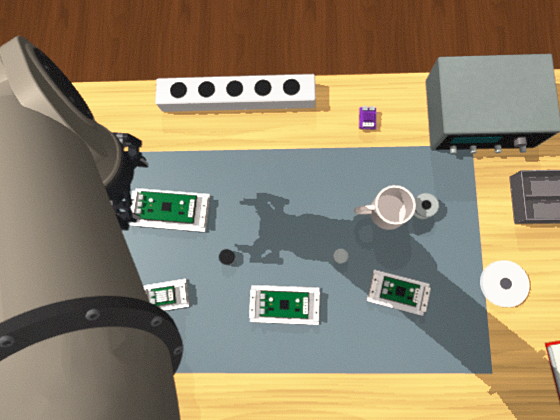

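View pics/side_f.png

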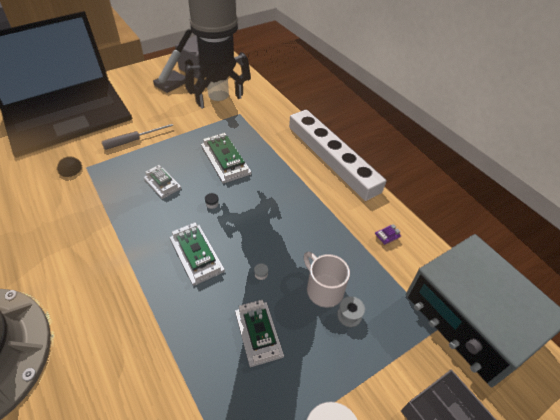

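```bash
python3 - <<'E'
from h import *
for cam in ["top","side","wrist"]:
    im,d=read_camera(cam); info=camera_info(cam); P=cloud(info,d); print(cam)
    hsv=cv2.cvtColor(im,cv2.COLOR_BGR2HSV)
    green=((hsv[...,0]>45)&(hsv[...,0]<90)&(hsv[...,1]>120)).astype(np.uint8)
    green=cv2.morphologyEx(green,cv2.MORPH_CLOSE,np.ones((5,5)))
    for n,(cx,cy),a,L,W in [("large",(648,237.7),84.5,160,80),("medium",(451.8,-1.8),87.4,136,72),("small",(474.9,-226.6),75,112,64),("tiny",(469.4,238.2),-82,88,56)]:
        near=(np.hypot(P[...,0]*1000-cx,P[...,1]*1000-cy)<L*.7)&(d>0)
        c=near&(P[...,2]>.006)&(P[...,2]<.045); b=near&(green>0)&(abs(P[...,2]-.028)<.006)
        if c.sum()<50 or b.sum()<20: continue
        C=rectfit(P[c][:,:2]); B=rectfit(P[b][:,:2]); t=np.radians(C[2]); dv=B[0]-C[0]
        print(n,"cradle",C,"board",B,"along/across",np.round([dv@[np.cos(t),np.sin(t)],dv@[-np.sin(t),np.cos(t)]],1),"z",np.median(P[b][:,2]).round(4))
E
```

```text
top
large cradle (array([649.6, 240.7]), array([191.9, 172.9]), 34.3) board (array([650.7, 240.9]), array([116.3,  56.7]), 84.6) along/across [ 1.  -0.5] z 0.029
medium cradle (array([450.2,   4.8]), array([157.5, 148. ]), -3.3) board (array([ 4.532e+02, -1.000e-01]), array([92.3, 47.9]), 87.4) along/across [ 3.3 -4.7] z 0.0286
small cradle (array([ 478.5, -226.9]), array([123.8,  99.2]), 59.3) board (array([ 477.2, -226.2]), array([67.9, 40.2]), 74.7) along/across [-0.1  1.5] z 0.0286
tiny cradle (array([475.6, 237.2]), array([93.8, 62.1]), 85.0) board (array([470.6, 239.8]), array([44.6, 32.1]), -81.6) along/across [2.2 5.2] z 0.0287
side
small cradle (array([ 475. , -228.2]), array([114.3,  64.4]), 74.8) board (array([ 476.5, -229.3]), array([66.7, 39.2]), 74.9) along/across [-0.7 -1.7] z 0.0273
wrist
large cradle (array([649.6, 237.2]), array([160.2,  80.3]), 84.4) board (array([652.1, 239.8]), array([115.9,  57.5]), 84.6) along/across [ 2.8 -2.2] z 0.0294
medium cradle (array([433.7,  21.8]), array([46.3,  6.6]), 86.9) board (array([432.9,  12.9]), array([28.3,  5.4]), 87.9) along/across [-8.9  0.3] z 0.0294
tiny cradle (array([472.2, 238.3]), array([88. , 57.9]), -81.5) board (array([472.2, 239.3]), array([44.7, 33.8]), -82.3) along/across [-1.   0.1] z 0.0293
```

```bash
python3 -c "
from plant import finish_job
print(finish_job())"
```

```text
the job is handed in; nothing more can be done
None
```

All four boards are in their own cradles, and I handed the job in at about 27 s of the 114 s allowed. I took the pile apart top-down (tiny, small, medium, large), gripping each board across its carrier. Each was set down with a light touch of about 4 to 12 N.

**Last checks**
- **Centring:** comparing the top camera's final board positions with its first cradle measurements, every board is within about 3 mm of its cradle's centre. Long axes agree to about 0.5°.
- **Height:** board tops read 27–29 mm, where 28 mm is right for feet on the deck.
- **Bystanders:** the mug and spool look unmoved in the final pictures; I did not measure them again. The gripper is open and clear of everything.

**Checks that disagreed**
- **Final cradle fits:** several cradle outlines fitted in the last pictures were spoiled. In the top view the fit took in points that were not cradle, and in the wrist view the medium cradle was mostly hidden. Some of those fits gave board offsets of up to 9 mm, so I ignored them and relied on the first cradle measurements.
- **Large board:** on the way down the force reading rose late. I confirmed contact from a 10.7 N reading and the measured height before letting go.

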